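# Tighten the loose gas coupling: finger-tight, then a sixth of a turn with the wrench

## Robot

A 7-joint arm with a two-finger parallel gripper is mounted at the origin on the work surface. World frame = base frame: x ahead of the robot, y to its left, z up, the work surface at z = 0. Lengths are in mm, angles in degrees, forces in N, time in s.
With the tool pointing down it reaches from about 425 to 875 mm from the base axis. Payload 9.9 kg.
Tool frame: the origin (TCP) lies between the finger pads; the fingertips stand 11 mm ahead of it and the grasp point (between the pads) lies 8 mm behind it; y points along the fingers, z is the direction in which the jaws open and shut, and the axes are right-handed (so a half turn about y gives the same grasp; the last joint's range is limited). The gripper opens to 85 mm and grips with 20 to 120 N. Pads are 22 mm wide; open, the fingers measure 114 mm over their backs; the gripper's body (76 mm by 85 mm) begins 54 mm behind the grasp point. The pads swing forward as they close: fully open they stand 13 mm farther back than shut.
Start: joints at [-69.374, 32.985, 1.427, 82.34, -0.859, 64.687, -3.237], TCP at [289.821, 609.617, 242.289] pointing down, gripper open.
Joint ranges: [-157.87, 157.87], [-19.46, 123.44], [-87.15, 90], [11.01, 140.99], [-62.26, 242.26], [9.8, 113.94], [-161.44, 161.44]. Speed limits (degrees/s): [127.2, 127.2, 172.46, 172.46, 180, 180, 180].

## Interface

Orientations are given as a 3x3 rotation matrix whose columns are the frame's x, y, z axes.
In Python, from workcell import arm gives the robot as it stands.
- The arm moves only by the tool move_arm, never from a script. Its argument "targets" is a list of rows, each an object with "xyz": the shift along the tool's x, y, z in m, a list of three; "roll": the turn about the tool's y in rad; "claw": the opening, from 0 (shut) to 1 (fully open). A call has exactly 5 rows; each row is the pose to reach, as a shift and turn from the pose measured when the call began, along the tool's axes at that moment; what a row does not reach only later rows make up. A row lasts 1/8 s, in which the tool goes at most 62.5 mm and 10.7 degrees, less where a joint would pass 70% of its speed; a pose out of reach is approached as far as the arm can. A call with a gripper value outside its range is refused whole. The fingers move at their own pace and stop on an object; the grip force is fixed at half the most. Time passes only in rows, so rows that repeat a pose let the fingers close, or fill a call up. It gives the time, the measured TCP pose, the force and the opening at its end, in the units of the state.
- arm.observe(): the state, without advancing time (a new reading comes with each control period).
- arm.read_camera(name): name is "scene" or "top" or "wrist"; returns a dict with "image" (400x640x3 uint8, red, green, blue), "fx", "fy", "cx", "cy" (pixels), "origin" and "orientation" of the camera in the world; the wrist camera has in their place "mount" (4x4, takes a point from camera to tool coordinates, whose origin is the TCP and whose axes are the tool frame's). Camera axes: x right, y up, looking along -z (the intrinsics and any distortion apply to the point x, -y, -z); pixel columns grow to the right and rows downward; lengths in mm; the calibration is good to about 2 mm. The wrist camera is an equidistant fisheye: a pixel r from the principal point sees the ray r / f radians off the axis. A picture is of the moment at which its call begins: read the wrist's pose just before it. There is no depth.
- arm.job_done(): hands the job in, once; it reports no verdict.
The state is a dict: "t": time; "qpos": joint angles; "dq": joint speeds; "tau": joint torques, N m; "position": TCP position; "tool_rot": TCP orientation; "wrist_force": force on the tool from outside, world axes, zero at the start; "moment": the same for the moment, N m; "grip_width": opening from 0.0 (shut) to 1.0 (fully open).
Only numpy, scipy, OpenCV 4.12 (cv2) and the standard library are available. Lean on these libraries where they do the work, as an engineer would, in place of code of your own. Each camera call takes 0.05 s, during which the arm holds its last target. There are 200 camera calls.

## Task

On the gas manifold, the larger of the two filter couplings has a loose hex nut. Turn it clockwise with the gripper until it is just finger-tight, then use the open-ended wrench to tighten it about a sixth of a turn (60 degrees) further, and lay the wrench back flat across both bars of its rest. Leave the smaller coupling as it is, do not use the wrench before the nut is finger-tight or grip the nut for the final tightening, and do not disturb the other things on the bench.

Things in the scene. Friction and masses are not known exactly. Their poses are not given: they have to be found in the camera images.
- nut_run_mid (a point): Centre of the larger hex nut on its vertical axis, 34 mm above the manifold's top. 36 mm across flats, 24 mm tall, turns without rising. Flats face its +x and -x and every 60 degrees; corners at 30 + k x 60 degrees from x. The point turns with the nut. On the nut a brass filter, 26 mm diameter, 20 mm tall; below it a 6 mm collar (32 mm diameter), then a 22 mm diameter stem, 16 mm.
- nut_run (a joint): Free part of the larger nut's travel, rad, growing clockwise seen from above. Starts between 0.2 and 1.2; the nut is finger-tight at 2.4, where this joint stops. Friction 0.08 N m; stays where it is left.
- nut_tight (a joint): Larger nut's turn beyond finger-tight, rad, clockwise from above; 0 at the start, stop at 1.9. It moves only once nut_run has reached 2.4, against 0.5 N m of friction, with no spring-back; 1.05 is a sixth of a turn. Total turn is nut_run + nut_tight. Turning the nut anticlockwise loosens nut_run first.
- small_nut_mid (a point): Centre of the smaller hex nut, half-way up: the same kind of coupling and height as the larger, but 24 mm across flats with a 17 mm diameter filter (top 32 mm above this point). To be left alone.
- plug: Low blanking plug on the manifold, 14 mm tall, about 38 mm diameter; origin at its underside, on the manifold's top. An obstacle only.
- manifold: Fixed aluminium block, 70 mm (x) by 270 mm (y), 45 mm tall; origin at its underside's centre. The two couplings and the plug stand on it at y = -95, 0 and +95 mm, in any order. A pressure gauge on a thin post stands behind: 52 mm diameter dial facing -x, from x = 72 to 98 mm, centre y = 47.5 mm, z = 92 mm (top 118 mm).
- wrench_mid (a point): Middle of the loose open-ended wrench, half-way up. Flat aluminium, 12 mm thick, about 140 g, +x towards its jaw. Handle 20 mm wide from x = -82 to 45 mm; head 60 mm wide, x = 43 to 57; two prongs x = 56 to 93, then flared to 106 mm, 70 mm wide over all. Opening between prongs 39 mm (3 mm, or 8 degrees, of play on the larger nut). Mass centre at about x = 26 mm.
- wrench_jaw (a point): Centre of the wrench's jaw, where the nut's centre lies when the wrench is fully on: 80 mm from wrench_mid towards the jaw, same height and axes. The back of the opening is 23 mm behind it. With the jaw on the nut the handle points along one of the nut's corners.
- rest_top (a point): Fixed tool rest: its centre at the height of the tops of its two bars, 30 mm above the bench. Bars 14 mm thick, at x = -50 and +50 mm, 70 mm long along y, 24 mm tall on a 6 mm base plate 140 x 70 mm. At the start the wrench lies along its x, wrench_mid near its centre and 6 mm above this point, jaw at the +x end.
- wash_bottle_mid (a point): Bystander: white plastic bottle, 60 mm diameter, 150 mm tall, loose; its centre.
- eyepiece_mid (a point): Bystander: black microscope eyepiece standing upright, 42 mm diameter, 62 mm tall, loose; its centre.
- canister_center (a point): Bystander: aluminium objective canister, 48 mm diameter, 55 mm tall, loose; its centre.
- small_nut (a joint): Turn of the smaller nut, rad; 0 at the start, must stay there. Friction 0.3 N m.
Things that resemble listed ones, but are neither listed nor needed, are in the scene too. Of the things shaped like the part that bears wrench_mid, the aluminium one is meant.

How it is judged:
By the outcome, as a careful person would: the job done as asked, in the order asked, and still so for the second after the job is handed in, with the robot touching nothing.
It also fails if it takes over 72 s, if anything falls off the work surface, if the arm or the gripper's body presses on something with over 40 N, if the wrist force passes 120 N, or if a joint passes its speed limit or range.

## Working session

There is one attempt and no reset: what is moved stays moved. The work goes in short steps, Python scripts to look and compute and a tool call to move; the robot and the scene stay as the last step left them, time stands still between calls to the robot, and variables do not carry over. Pictures are saved under pics/ and viewed, about 8 in all and at most 12, crops included, and the job is handed in when it is done.

Besides the shell and the picture viewer there is one more tool, called after "Request:" as name(argument=value, ...), one argument or row to a line, values as JSON. move_arm: Moves the arm, as the interface text tells. Its arguments: {"type":"object","properties":{"targets":{"type":"array","items":{"type":"object","properties":{"xyz":{"type":"array","items":{"type":"number"}},"roll":{"type":"number"},"claw":{"type":"number"}}}}},"required":["targets"]}

```bash
ls; mkdir -p pics; python3 - <<'E'
from workcell import arm
import cv2,pickle
s=arm.observe();print(s)
d={}
for n in("scene","top","wrist"):
    c=arm.read_camera(n);d[n]=c;cv2.imwrite(f"pics/{n}0.png",c["image"][:,:,::-1]);print(n,{k:v for k,v in c.items() if k!="image"})
pickle.dump(d,open("cams0.pkl","wb"))
E
```

```text
pics
{'t': 0.0, 'qpos': array([-69.37389266,  33.03328241,   1.42267425,  82.38695365,
        -0.86107374,  64.68642018,  -3.23967627]), 'dq': array([ 0.01556581, -0.07170176, -0.06871579,  0.09104694,  0.03429428,
        0.04797937, -0.02761966]), 'tau': array([-5.14237290e-04, -7.65765667e+01,  2.25052580e+00, -2.85973781e+01,
        1.52889371e-02,  1.27336747e-02, -1.96083244e-05]), 'position': array([289.61342854, 609.22375794, 241.43182443]), 'tool_rot': array([[ 9.03125153e-01, -6.70365121e-04,  4.29376884e-01],
       [-4.29377404e-01, -1.53781219e-03,  9.03123845e-01],
       [ 5.48782809e-05, -9.99998593e-01, -1.67667650e-03]]), 'wrist_force': array([-0.53299822,  0.57542523,  0.85950633]), 'moment': array([0.00536478, 0.02599007, 0.00888168]), 'grip_width': 1.0014269962931235}
scene {'fx': 407.8205751109768, 'fy': 407.8205751109768, 'cx': 332.1942102206739, 'cy': 197.21522601667718, 'origin': array([1084.4032423 ,  393.82857647,  667.05207259]), 'orientation': array([[-0.67549256, -0.4723988 ,  0.56617062],
       [ 0.73723605, -0.44714119,  0.50650544],
       [ 0.01388564,  0.75954205,  0.65030998]])}
top {'fx': 368.2162666521851, 'fy': 368.2162666521851, 'cx': 317.49994377949196, 'cy': 202.67228097965952, 'origin': array([ 393.269158  ,  -50.21629314, 1023.56361977]), 'orientation': array([[-0.00427094,  0.98099356, -0.1939933 ],
       [-0.99986996, -0.00720607, -0.01442691],
       [-0.01555064,  0.19390645,  0.98089677]])}
wrist {'fx': 309.70691628693146, 'fy': 309.70691628693146, 'cx': 318.7504644050253, 'cy': 201.2211324772734, 'mount': array([[ 1.14677607e-03, -9.45659203e-01, -3.25157435e-01,
        -8.33602618e+01],
       [ 1.04949511e-04,  3.25157761e-01, -9.45659780e-01,
        -1.31996153e+02],
       [ 9.99999337e-01,  1.05033489e-03,  4.72129609e-04,
         6.62619865e-01],
       [ 0.00000000e+00,  0.00000000e+00,  0.00000000e+00,
         1.00000000e+00]])}
```

View pics/top0.png

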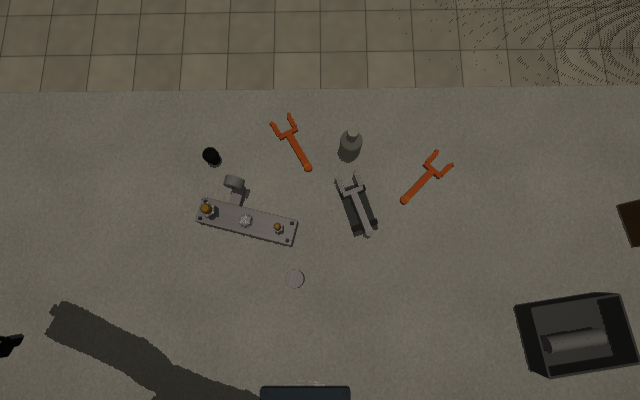

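View pics/scene0.png

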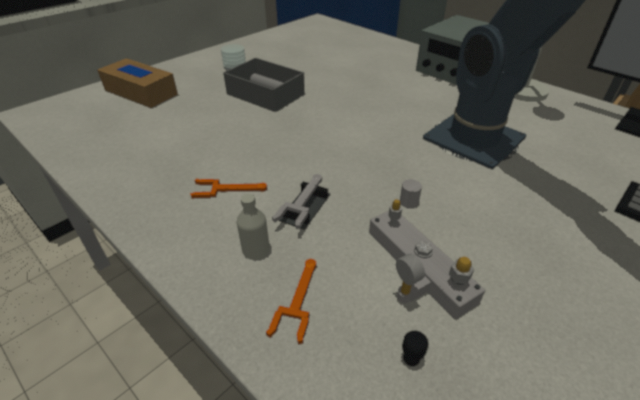

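Top view: larger coupling with filter at ~(206,208), plug (246,220), small coupling (277,227), and gauge (235,184). The aluminium wrench lies on its rest from (350,180) to (368,234), with bottle (350,145), eyepiece (211,156) and canister (295,279). The two orange wrenches are decoys.

```bash
cat > h.py <<'E'
import numpy as np, cv2, pickle
def ray(c,uv,s=None):
    u,v=uv
    x=(u-c["cx"])/c["fx"]; y=(v-c["cy"])/c["fy"]
    if "mount" in c:
        r=np.hypot(x,y); k=np.sin(r)/r if r>1e-9 else 1
        d=np.array([x*k,-y*k,-np.cos(r)])
        M=c["mount"];R=s["tool_rot"]
        return s["position"]+R@M[:3,3], R@(M[:3,:3]@d)
    return c["origin"],c["orientation"]@np.array([x,-y,-1.0])
def onz(c,uv,z,s=None):
    o,d=ray(c,uv,s); return (o+d*(z-o[2])/d[2])[:2]
def proj(c,P,s):
    M=c["mount"]; p=M[:3,:3].T@(s["tool_rot"].T@(np.asarray(P)-s["position"])-M[:3,3])
    r=np.hypot(p[0],p[1]); th=np.arctan2(r,-p[2])
    return c["cx"]+c["fx"]*th*p[0]/r, c["cy"]-c["fy"]*th*p[1]/r
def snap(name):
    from workcell import arm
    s=arm.observe(); c=arm.read_camera("wrist"); pickle.dump((s,c),open(f"pics/{name}.pkl","wb"))
    cv2.imwrite(f"pics/{name}.png",c["image"][:,:,::-1]); return s,c
def load(name): return pickle.load(open(f"pics/{name}.pkl","rb"))
def totool(s,P): return s["tool_rot"].T@(np.asarray(P)-s["position"])
E
python3 - <<'E'
from h import *
d=pickle.load(open("cams0.pkl","rb"));t=d["top"]
for n,uv,z in [("big",(206,208),105),("plug",(246,220),59),("small",(277,226),105),("gauge",(235,183),92),("wr tail",(369,234),42),("wr head",(351,188),42),("bottle",(350,150),75),("eye",(211,156),31),("can",(295,279),55),("c1",(204,197),45),("c2",(298,219),45),("c3",(292,245),45),("c4",(196,219),45)]:
    p=onz(t,uv,z);print(n,p.round(0),np.hypot(*p).round(0))
E
```

```text
big [563. 248.] 615.0
plug [539. 154.] 560.0
small [516.  65.] 520.0
gauge [632. 179.] 656.0
wr tail [ 501. -173.] 530.0
wr head [ 628. -128.] 640.0
bottle [ 725. -125.] 736.0
eye [727. 265.] 773.0
can [385.  23.] 385.0
c1 [605. 274.] 664.0
c2 [542.  17.] 543.0
c3 [473.  32.] 474.0
c4 [544. 292.] 618.0
```

Request:
move_arm(
  targets=[
    {"xyz": [0.05, 0, -0.02], "roll": 0, "claw": 1},
    {"xyz": [0.105, 0, -0.045], "roll": 0, "claw": 1},
    {"xyz": [0.16, 0, -0.07], "roll": 0, "claw": 1},
    {"xyz": [0.215, 0, -0.093], "roll": 0, "claw": 1},
    {"xyz": [0.27, 0.0, -0.117], "roll": 0, "claw": 1},
  ],
)

```text
t: 0.78
position: [484.3, 386.2, 241.7]
tool_rot: [[0.903, -0.001, 0.429], [-0.429, -0.001, 0.903], [-0.0, -1.0, -0.001]]
wrist_force: [1.6, -0.0, -0.3]
grip_width: 1.0
```

Request:
move_arm(
  targets=[
    {"xyz": [0.055, 0, -0.023], "roll": 0, "claw": 1},
    {"xyz": [0.11, 0.02, -0.046], "roll": 0, "claw": 1},
    {"xyz": [0.165, 0.04, -0.07], "roll": 0, "claw": 1},
    {"xyz": [0.214, 0.07, -0.092], "roll": 0, "claw": 1},
    {"xyz": [0.214, 0.07, -0.092], "roll": 0, "claw": 1},
  ],
)

```text
t: 1.4
position: [639.5, 204.4, 168.7]
tool_rot: [[0.9, -0.004, 0.436], [-0.436, -0.006, 0.9], [-0.001, -1.0, -0.007]]
wrist_force: [-0.9, 1.1, 0.1]
grip_width: 0.998
```

```bash
python3 - <<'E'
from h import *
s,c=snap("a"); print(s["t"],s["position"],s["qpos"],s["moment"],s["wrist_force"])
E
```

```text
1.4 [639.46420125 204.40328696 168.70942887] [-23.72791917  36.47566488   3.21769202  88.00366085  -2.00547497
  55.90988154  44.12998464] [ 0.04274145 -0.00873211 -0.03357621] [-0.94019534  1.10053737  0.13493311]
```

View pics/a.png

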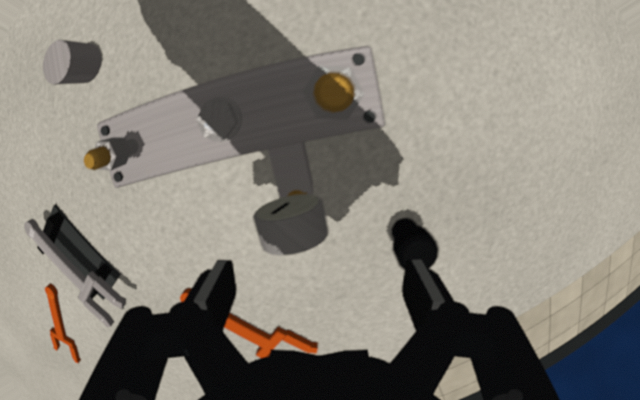

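Wrist view: manifold with large filter at (334,91), plug (220,118), small coupling (110,152) and gauge (290,222). Zooming on the nut.

```bash
python3 - <<'E'
from h import *
s,c=load("a"); im=c["image"]
hsv=cv2.cvtColor(im,cv2.COLOR_RGB2HSV)
m=cv2.inRange(hsv,(12,110,30),(35,255,255)); m[200:]=0
n,l,st,ce=cv2.connectedComponentsWithStats(m)
for i in range(1,n):
    if st[i,4]>60: print(st[i],ce[i],onz(c,ce[i],103,s),onz(c,ce[i],111,s))
print("cam",s["position"]+s["tool_rot"]@c["mount"][:3,3])
cr=im[50:140,280:395]; cr=cv2.resize(cr,None,fx=6,fy=6,interpolation=cv2.INTER_CUBIC)
cr=(255*(cr/255.)**0.6).astype(np.uint8); cv2.imwrite("pics/a_c.png",cr[:,:,::-1])
E
```

```text
[ 314   73   39   39 1201] [333.4346378   92.00666112] [564.63738099 251.08785748] [564.66170202 250.72762328]
[ 84 147  26  22 430] [ 96.72093023 157.81162791] [517.14803786  69.70646043] [519.09344017  76.68362839]
cam [565.23859939 242.18282818 300.76088957]
```

View pics/a_c.png

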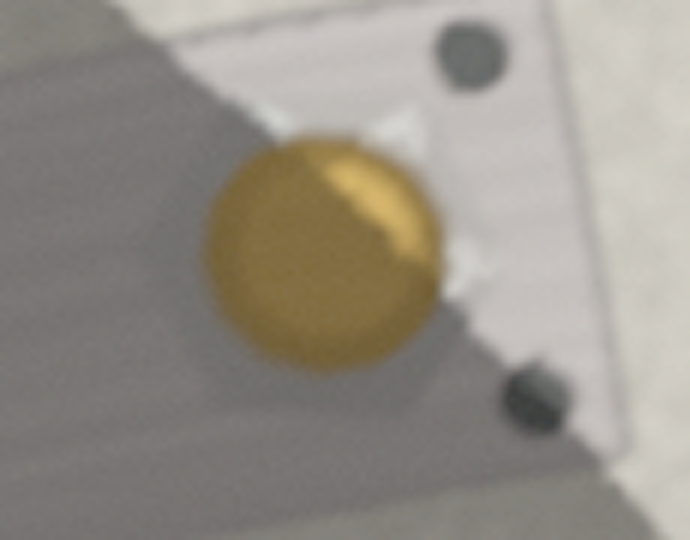

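```bash
cat >> h.py <<'E'
def hexfit(s,c,pts,z=91,R=20.78):
    from scipy.optimize import least_squares
    P=np.array([onz(c,p,z,s) for p in pts]); c0=P.mean(0)
    a=np.arctan2(*(P-c0).T[::-1])
    ph=np.angle(np.exp(6j*a).sum())/6; k=np.round((a-ph)/(np.pi/3))
    f=lambda q:(P-q[:2]-R*np.c_[np.cos(q[2]+k*np.pi/3),np.sin(q[2]+k*np.pi/3)]).ravel()
    r=least_squares(f,[*c0,ph]); return r.x[:2].round(1),np.degrees(r.x[2]).round(1)%60,r.fun.reshape(-1,2).round(1)
E
python3 - <<'E'
from h import *
s,c=load("a")
pts=np.array([(425,112),(492,266),(410,405),(225,400),(145,257),(262,106)])/6+[280,50]
print(hexfit(s,c,pts))
# manifold corners at z=45: edges from picture a
Q=[(98,124),(118,186),(384,123),(370,46)]
P=np.array([onz(c,q,45,s) for q in Q]);print(P.round(0),P.mean(0))
E=[P[2]-P[1],P[3]-P[0]]
for e in E: print(np.hypot(*e),np.degrees(np.arctan2(e[1],e[0]))-90)
print([(np.hypot(*(P[i]-P[j])),np.degrees(np.arctan2(*(P[i]-P[j])[::-1]))) for i,j in((1,0),(2,3))])
E
```

```text
(array([565.4, 252. ]), np.float64(1.2), array([[ 0.5, -0.8],
       [-1.3, -1.9],
       [-1.7,  0.7],
       [-1.1,  0.5],
       [ 1.2,  0.1],
       [ 2.3,  1.4]]))
[[476.  41.]
 [541.  27.]
 [605. 281.]
 [542. 298.]] [540.88005042 161.60555231]
261.78712928435425 -14.234749679984276
265.2195399877407 -14.469185727572011
[(np.float64(66.54984278883649), np.float64(-11.798321192038076)), (np.float64(65.40725340487147), np.float64(-14.761309886466936))]
```

Nut centre is ≈(565,251), with corners at ≈1° mod 60 and manifold yaw ≈-14.4°. Moving above the nut with the jaws square to the flats.

Request:
move_arm(
  targets=[
    {"xyz": [-0.04, 0, 0.004], "roll": -0.16, "claw": 1},
    {"xyz": [-0.0876, 0.0, 0.0095], "roll": -0.32, "claw": 1},
    {"xyz": [-0.0876, 0.015, 0.0095], "roll": -0.471, "claw": 1},
    {"xyz": [-0.0876, 0.03, 0.0095], "roll": -0.471, "claw": 1},
    {"xyz": [-0.0876, 0.03, 0.0095], "roll": -0.471, "claw": 1},
  ],
)

```text
t: 2.08
position: [562.9, 254.2, 139.0]
tool_rot: [[1.0, -0.005, -0.02], [0.02, -0.004, 1.0], [-0.005, -1.0, -0.004]]
wrist_force: [0.3, -0.1, 0.4]
grip_width: 1.002
```

```bash
python3 - <<'E'
from h import *
s,c=snap("b"); print(s["t"],s["position"],s["tool_rot"].round(3).tolist(),s["qpos"].round(0),s["moment"])
print(totool(s,[564.8,251.2,70]), "heading",np.degrees(np.arctan2(s["tool_rot"][1,0],s["tool_rot"][0,0])))
im=c["image"];hsv=cv2.cvtColor(im,cv2.COLOR_RGB2HSV)
m=cv2.inRange(hsv,(12,110,30),(35,255,255))
n,l,st,ce=cv2.connectedComponentsWithStats(m)
for i in range(1,n):
    if st[i,4]>100: print(st[i],ce[i],onz(c,ce[i],103,s),onz(c,ce[i],111,s))
print(proj(c,[564.8,251.2,79],s))
E
```

```text
2.075 [562.9262631  254.23841058 138.95636388] [[1.0, -0.005, -0.02], [0.02, -0.004, 1.0], [-0.005, -1.0, -0.004]] [-26.  34.  -4.  98.   3.  48.  59.] [ 0.01853113 -0.0845307  -0.02227576]
[ 2.16564558 68.95881836 -2.7774623 ] heading 1.1316661182722396
[ 51 156  28  25 514] [ 64.53696498 168.73735409] [516.29271033  69.26617257] [514.59177901  78.02454458]
[ 291  219   42   45 1516] [312.04155673 240.92612137] [562.78693566 250.30941441] [558.87694304 250.46595223]
[234 271  16  19 204] [240.70588235 279.21078431] [592.6877067  203.48291709] [587.35705087 205.8643033 ]
(np.float64(314.195809453237), np.float64(228.09139754694897))
```

View pics/b.png

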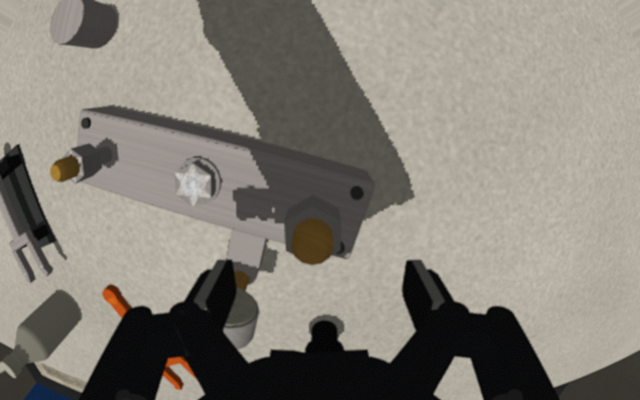

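Request:
move_arm(
  targets=[
    {"xyz": [0.002, 0.012, -0.003], "roll": 0, "claw": 1},
    {"xyz": [0.002, 0.027, -0.0032], "roll": 0, "claw": 1},
    {"xyz": [0.002, 0.044, -0.0032], "roll": 0, "claw": 1},
    {"xyz": [0.002, 0.06, -0.0032], "roll": 0, "claw": 1},
    {"xyz": [0.002, 0.069, -0.0032], "roll": 0, "claw": 1},
  ],
)

```text
t: 2.75
position: [564.7, 250.6, 69.1]
tool_rot: [[1.0, -0.006, -0.02], [0.02, -0.005, 1.0], [-0.006, -1.0, -0.005]]
wrist_force: [0.5, 0.8, -0.3]
grip_width: 0.999
```

Request:
move_arm(
  targets=[
    {"xyz": [0, 0, 0], "roll": 0, "claw": 0.6},
    {"xyz": [0, 0, 0], "roll": 0, "claw": 0.3},
    {"xyz": [0, 0, 0], "roll": 0, "claw": 0.1},
    {"xyz": [0, 0, 0], "roll": 0, "claw": 0.1},
    {"xyz": [0, 0, 0], "roll": 0, "claw": 0.1},
  ],
)

```text
t: 3.38
position: [565.1, 250.4, 69.9]
tool_rot: [[1.0, -0.004, -0.02], [0.02, -0.005, 1.0], [-0.005, -1.0, -0.005]]
wrist_force: [-1.4, -2.1, 5.9]
grip_width: 0.41
```

```bash
cat > st.py <<'E'
from h import *
from workcell import arm
s=arm.observe();R=s["tool_rot"]
print("t",round(s["t"],2),"pos",s["position"].round(1),"head",np.degrees(np.arctan2(R[1,0],R[0,0])).round(2),"tilt",R[:,1].round(3),"F",s["wrist_force"].round(1),"M",s["moment"].round(3),"grip",round(s["grip_width"],3),"q",s["qpos"].round(0))
E
python3 st.py
```

```text
t 3.38 pos [565.1 250.4  69.9] head 1.12 tilt [-0.004 -0.005 -1.   ] F [-1.4 -2.1  5.9] M [-0.349  0.27   0.119] grip 0.41 q [-26.  39.  -4. 101.   4.  40.  59.]
```

Request:
move_arm(
  targets=[
    {"xyz": [0, 0, 0], "roll": 0.16, "claw": 0.1},
    {"xyz": [0, 0, 0], "roll": 0.33, "claw": 0.1},
    {"xyz": [0, 0, 0], "roll": 0.5, "claw": 0.1},
    {"xyz": [0, 0, 0], "roll": 0.67, "claw": 0.1},
    {"xyz": [0, 0, 0], "roll": 0.84, "claw": 0.1},
  ],
)

```text
t: 4.0
position: [565.0, 249.8, 70.0]
tool_rot: [[0.678, -0.005, 0.735], [-0.735, -0.005, 0.678], [0.001, -1.0, -0.007]]
wrist_force: [-0.3, -3.2, -1.9]
grip_width: 0.414
```

```bash
python3 st.py
```

```text
t 4.0 pos [565.  249.8  70. ] head -47.34 tilt [-0.005 -0.005 -1.   ] F [-0.3 -3.2 -1.9] M [-0.471  0.113  0.094] grip 0.414 q [-34.  40.  10. 102. -10.  40.  23.]
```

Request:
move_arm(
  targets=[
    {"xyz": [0, 0, 0], "roll": 0.1, "claw": 0.1},
    {"xyz": [0, 0, 0], "roll": 0.2, "claw": 0.1},
    {"xyz": [0, 0, 0], "roll": 0.28, "claw": 0.1},
    {"xyz": [0, 0, 0], "roll": 0.33, "claw": 0.1},
    {"xyz": [0, 0, 0], "roll": 0.34, "claw": 0.1},
  ],
)

```text
t: 4.62
position: [564.9, 249.6, 70.0]
tool_rot: [[0.394, -0.005, 0.919], [-0.919, -0.006, 0.393], [0.003, -1.0, -0.007]]
wrist_force: [-1.3, -2.7, -0.3]
grip_width: 0.41
```

```bash
python3 st.py
```

```text
t 4.62 pos [564.9 249.6  70. ] head -66.83 tilt [-0.005 -0.006 -1.   ] F [-1.3 -2.7 -0.3] M [-0.38   0.123  0.099] grip 0.41 q [-38.  40.  15. 102. -15.  40.   9.]
```

Request:
move_arm(
  targets=[
    {"xyz": [0, 0, 0], "roll": 0.04, "claw": 0.1},
    {"xyz": [0, 0, 0], "roll": 0.08, "claw": 0.1},
    {"xyz": [0, 0, 0], "roll": 0.12, "claw": 0.1},
    {"xyz": [0, 0, 0], "roll": 0.12, "claw": 0.1},
    {"xyz": [0, 0, 0], "roll": 0.12, "claw": 0.1},
  ],
)

```text
t: 5.25
position: [564.8, 249.5, 70.0]
tool_rot: [[0.281, -0.005, 0.96], [-0.96, -0.006, 0.281], [0.004, -1.0, -0.006]]
wrist_force: [-2.1, -2.4, 0.4]
grip_width: 0.415
```

```bash
python3 st.py
```

```text
t 5.25 pos [564.8 249.5  70. ] head -73.69 tilt [-0.005 -0.006 -1.   ] F [-2.1 -2.4  0.4] M [-0.35   0.212 -0.007] grip 0.415 q [-39.  41.  17. 102. -17.  40.   4.]
```

Request:
move_arm(
  targets=[
    {"xyz": [0, 0, 0], "roll": 0.03, "claw": 0.1},
    {"xyz": [0, 0, 0], "roll": 0.06, "claw": 0.1},
    {"xyz": [0, 0, 0], "roll": 0.09, "claw": 0.1},
    {"xyz": [0, 0, 0], "roll": 0.12, "claw": 0.1},
    {"xyz": [0, 0, 0], "roll": 0.15, "claw": 0.1},
  ],
)

```text
t: 5.88
position: [564.7, 249.5, 70.0]
tool_rot: [[0.133, -0.005, 0.991], [-0.991, -0.006, 0.133], [0.005, -1.0, -0.006]]
wrist_force: [-2.1, -3.1, 1.4]
grip_width: 0.41
```

```bash
python3 st.py
```

```text
t 5.88 pos [564.7 249.5  70. ] head -82.37 tilt [-0.005 -0.006 -1.   ] F [-2.1 -3.1  1.4] M [-0.491  0.297  0.468] grip 0.41 q [-40.  41.  20. 102. -20.  41.  -2.]
```

```bash
python3 - <<'E'
from h import *
from workcell import arm
for i in range(4):
    s=arm.observe();R=s["tool_rot"];print(s["t"],s["moment"].round(3),s["wrist_force"].round(2),np.degrees(np.arctan2(R[1,0],R[0,0])).round(2))
    arm.read_camera("wrist")
E
```

```text
5.875 [-0.491  0.297  0.468] [-2.13 -3.15  1.43] -82.37
5.925 [-0.447  0.351  0.391] [-2.04 -3.21  0.59] -82.45
5.975 [-0.479  0.302  0.276] [-2.95 -2.61  2.02] -82.34
6.025 [-0.459  0.321  0.209] [-2.42 -2.37  1.27] -82.3
```

Request:
move_arm(
  targets=[
    {"xyz": [0, 0, 0], "roll": -0.05, "claw": 0.1},
    {"xyz": [0, 0, 0], "roll": -0.1, "claw": 0.1},
    {"xyz": [0, 0, 0], "roll": -0.1, "claw": 0.1},
    {"xyz": [0, 0, 0], "roll": -0.08, "claw": 0.1},
    {"xyz": [0, 0, 0], "roll": -0.05, "claw": 0.1},
  ],
)

```text
t: 6.7
position: [564.7, 249.5, 70.0]
tool_rot: [[0.181, -0.005, 0.983], [-0.983, -0.006, 0.181], [0.005, -1.0, -0.006]]
wrist_force: [-1.3, -3.3, 0.6]
grip_width: 0.411
```

```bash
python3 st.py
```

```text
t 6.7 pos [564.7 249.5  70. ] head -79.55 tilt [-0.005 -0.006 -1.   ] F [-1.3 -3.3  0.6] M [-0.303  0.196  0.135] grip 0.411 q [-40.  41.  19. 102. -19.  41.  -0.]
```

Request:
move_arm(
  targets=[
    {"xyz": [0, 0, 0], "roll": 0.015, "claw": 0.1},
    {"xyz": [0, 0, 0], "roll": 0.03, "claw": 0.1},
    {"xyz": [0, 0, 0], "roll": 0.045, "claw": 0.1},
    {"xyz": [0, 0, 0], "roll": 0.06, "claw": 0.1},
    {"xyz": [0, 0, 0], "roll": 0.065, "claw": 0.1},
  ],
)

```text
t: 7.32
position: [564.7, 249.5, 70.0]
tool_rot: [[0.117, -0.005, 0.993], [-0.993, -0.006, 0.117], [0.005, -1.0, -0.006]]
wrist_force: [-1.7, -3.0, 1.3]
grip_width: 0.414
```

```bash
python3 st.py
```

```text
t 7.33 pos [564.7 249.5  70. ] head -83.27 tilt [-0.005 -0.006 -1.   ] F [-1.7 -3.   1.3] M [-0.442  0.268  0.518] grip 0.414 q [-41.  41.  20. 102. -20.  41.  -3.]
```

Mz jumped from 0.13 (free) to 0.52 N·m, so the nut is finger-tight at heading ≈-81 and was only nudged about 2° further. Releasing it and going to the wrench.

Request:
move_arm(
  targets=[
    {"xyz": [0, 0, 0], "roll": 0, "claw": 0.5},
    {"xyz": [0, 0, 0], "roll": 0, "claw": 0.8},
    {"xyz": [0, 0, 0], "roll": 0, "claw": 1},
    {"xyz": [0, 0, 0], "roll": 0, "claw": 1},
    {"xyz": [0, 0, 0], "roll": 0, "claw": 1},
  ],
)

```text
t: 7.95
position: [564.8, 249.5, 70.0]
tool_rot: [[0.117, -0.005, 0.993], [-0.993, -0.006, 0.117], [0.005, -1.0, -0.006]]
wrist_force: [0.1, 0.5, 0.3]
grip_width: 1.003
```

Request:
move_arm(
  targets=[
    {"xyz": [0, -0.015, 0], "roll": 0, "claw": 1},
    {"xyz": [0, -0.035, 0], "roll": 0, "claw": 1},
    {"xyz": [0, -0.055, 0], "roll": 0, "claw": 1},
    {"xyz": [0, -0.075, 0], "roll": 0, "claw": 1},
    {"xyz": [0, -0.1, 0], "roll": 0, "claw": 1},
  ],
)

```text
t: 8.57
position: [565.2, 250.0, 171.6]
tool_rot: [[0.117, -0.005, 0.993], [-0.993, -0.006, 0.117], [0.005, -1.0, -0.005]]
wrist_force: [-0.7, 0.2, -0.7]
grip_width: 1.003
```

```bash
python3 st.py; python3 -c "
from h import *
snap('c')"
```

```text
t 8.57 pos [565.2 250.  171.6] head -83.28 tilt [-0.005 -0.006 -1.   ] F [-0.7  0.2 -0.7] M [-0.027  0.022 -0.017] grip 1.003 q [-43.  34.  24.  97. -16.  53.  -6.]
```

Request:
move_arm(
  targets=[
    {"xyz": [0.03, -0.015, -0.003], "roll": -0.17, "claw": 1},
    {"xyz": [0.07, -0.015, -0.005], "roll": -0.35, "claw": 1},
    {"xyz": [0.11, -0.015, -0.008], "roll": -0.53, "claw": 1},
    {"xyz": [0.155, -0.015, -0.01], "roll": -0.71, "claw": 1},
    {"xyz": [0.2, -0.015, -0.013], "roll": -0.88, "claw": 1},
  ],
)

```text
t: 9.25
position: [577.5, 48.7, 191.8]
tool_rot: [[0.843, 0.001, 0.538], [-0.538, -0.004, 0.843], [0.003, -1.0, -0.003]]
wrist_force: [0.5, -0.9, 1.2]
grip_width: 1.002
```

```bash
python3 st.py; python3 - <<'E'
from h import *
from workcell import arm
print(totool(arm.observe(),[585,-144,165]))
E
```

```text
t 9.25 pos [577.5  48.7 191.8] head -32.56 tilt [ 0.001 -0.004 -1.   ] F [ 0.5 -0.9  1.2] M [-0.071 -0.036  0.   ] grip 1.002 q [-16.  28.  10. 101.  -6.  51.  54.]
[ 109.95137666   27.533116   -158.28671276]
```

Request:
move_arm(
  targets=[
    {"xyz": [0.025, 0, -0.035], "roll": -0.18, "claw": 1},
    {"xyz": [0.05, 0.0, -0.072], "roll": -0.36, "claw": 1},
    {"xyz": [0.08, 0.01, -0.115], "roll": -0.54, "claw": 1},
    {"xyz": [0.11, 0.02, -0.158], "roll": -0.72, "claw": 1},
    {"xyz": [0.11, 0.027, -0.158], "roll": -0.9, "claw": 1},
  ],
)

```text
t: 9.88
position: [584.4, -150.3, 166.0]
tool_rot: [[0.946, 0.001, -0.324], [0.324, -0.007, 0.946], [-0.001, -1.0, -0.007]]
wrist_force: [-0.5, 1.2, -0.6]
grip_width: 1.001
```

```bash
python3 st.py; python3 -c "
from h import *
snap('d')"
```

```text
t 9.88 pos [ 584.4 -150.3  166. ] head 18.88 tilt [ 0.001 -0.007 -1.   ] F [-0.5  1.2 -0.6] M [ 0.001  0.029 -0.01 ] grip 1.001 q [ 12.  31.  -4.  99.   3.  50. 116.]
```

View pics/d.png

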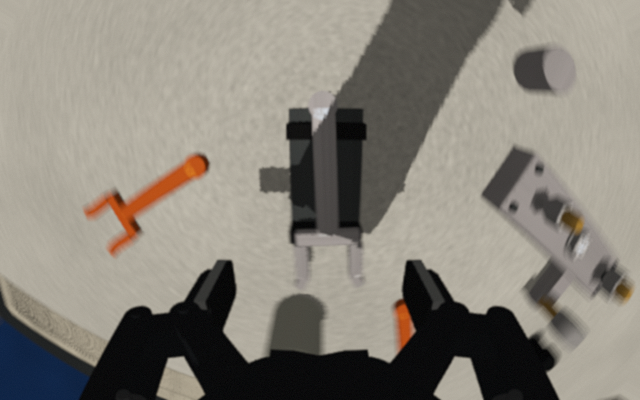

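Wrist view: wrench seen from tail (322,95) to head (328,238) and prong tips (303,284)/(357,284). The rest bars are at rows ~130 and ~230.

```bash
python3 - <<'E'
from h import *
s,c=load("d")
for n,uv in [("tail",(322,94)),("hl",(293,237)),("hr",(362,236)),("pl",(303,285)),("pr",(357,285)),("h1l",(313,150)),("h1r",(332,150)),("h2l",(316,215)),("h2r",(340,215))]:
    print(n,onz(c,uv,42,s).round(1))
for n,uv in [("b1l",(287,130)),("b1r",(366,130)),("b2l",(290,232)),("b2r",(363,230))]: print(n,onz(c,uv,30,s).round(1))
cr=c["image"][85:295,270:385];cr=cv2.resize(cr,None,fx=2.8,fy=2.8,interpolation=cv2.INTER_CUBIC)
cr=(255*(cr/255.)**0.6).astype(np.uint8); cv2.imwrite("pics/d_c.png",cr[:,:,::-1])
E
```

```text
tail [ 501.4 -176.8]
hl [ 629.7 -160.8]
hr [ 608.2 -101.2]
pl [ 677.4 -136.1]
pr [660.2 -85.3]
h1l [ 548.  -168.7]
h1r [ 542.8 -153.8]
h2l [ 602.2 -147.8]
h2r [ 595.3 -127.6]
b1l [ 540.4 -195.4]
b1r [ 518.  -130.7]
b2l [ 631.4 -164.3]
b2r [606.9 -99.1]
```

View pics/d_c.png

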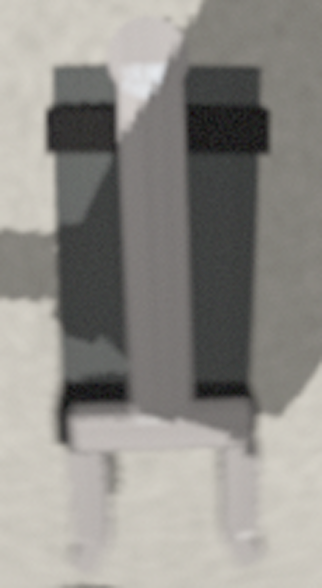

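```bash
python3 - <<'E'
from h import *
s,c=load("d")
f=lambda x,y,z=42:onz(c,(x/2.8+270,y/2.8+85),z,s)
H1=(f(121,200)+f(188,200))/2;H2=(f(128,380)+f(193,380))/2
H3=(f(66,545)+f(265,545))/2; T=f(146,40)
print("widths",np.hypot(*(f(121,200)-f(188,200))),np.hypot(*(f(128,380)-f(193,380))),np.hypot(*(f(66,545)-f(265,545))))
P=np.array([T,H1,H2,H3]);print(P.round(1))
m=P.mean(0);d=np.linalg.svd(P-m)[2][0];d*=np.sign(d[0]);print("heading",np.degrees(np.arctan2(d[1],d[0])),((P-m)@[-d[1],d[0]]).round(1))
u=lambda q:round(float((q-m)@d),1)
tail=f(145,17);tip=(f(80,568)+f(250,566))/2;hb=f(160,410);hf=f(155,450)
for n,q,x in(("tail",tail,-82),("tip",tip,106),("headback",hb,43)): print(n,u(q),"mid at",(m+d*(u(q)-x)).round(1))
b1=(f(48,128,30)+f(268,128,30))/2; print("bar1 along",u(b1),"off",(b1-m)@[-d[1],d[0]],"rest centre",b1+50*d)
print("bar edges",[u(f(60,r,30)) for r in(105,152,400)])
e=f(268,128,30)-f(48,128,30);print("rest heading",np.degrees(np.arctan2(-e[0],e[1])), "barlen",np.hypot(*e))
E
```

```text
widths 20.073177772283323 20.780886834029218 70.0388614798437
[[ 505.5 -175.2]
 [ 549.9 -157.3]
 [ 604.2 -136.4]
 [ 663.1 -113.6]]
heading 21.31930683412985 [-0.2  0.3  0.1 -0.1]
tail -87.6 mid at [ 575.4 -147.7]
tip 97.9 mid at [ 573.1 -148.6]
headback 35.8 mid at [ 574.  -148.3]
bar1 along -53.7 off 2.423952623376133 rest centre [ 576.35656035 -144.73356493]
bar edges [-62.0, -47.3, 36.2]
rest heading 19.079894302924174 barlen 68.14935344732035
```

Request:
move_arm(
  targets=[
    {"xyz": [0.001, 0.025, 0.006], "roll": -0.042, "claw": 1},
    {"xyz": [0.001, 0.055, 0.006], "roll": -0.042, "claw": 1},
    {"xyz": [0.001, 0.085, 0.0065], "roll": -0.042, "claw": 0.9},
    {"xyz": [0.001, 0.1, 0.0065], "roll": -0.042, "claw": 0.8},
    {"xyz": [0.001, 0.1, 0.0065], "roll": -0.042, "claw": 0.8},
  ],
)

```text
t: 10.55
position: [582.8, -141.1, 64.9]
tool_rot: [[0.928, -0.001, -0.373], [0.373, -0.005, 0.928], [-0.003, -1.0, -0.005]]
wrist_force: [0.6, 0.3, 0.0]
grip_width: 0.803
```

```bash
python3 st.py; python3 - <<'E'
from h import *
s,c=snap("e")
print(totool(s,[583.3,-144.6,28]))
for x in (-80,-20,43,100):
    a=np.radians(21.3);print(x,np.round(proj(c,[574+x*np.cos(a),-148.2+x*np.sin(a),42],s)))
E
```

```text
t 10.55 pos [ 582.8 -141.1   64.9] head 21.91 tilt [-0.001 -0.005 -1.   ] F [0.6 0.3 0. ] M [ 0.017 -0.006  0.02 ] grip 0.803 q [ 12.  38.  -4. 105.   5.  37. 116.]
[-0.75996057 36.9245504  -3.25619913]
-80 [314.  83.]
-20 [313. 199.]
43 [313. 297.]
100 [313. 359.]
```

View pics/e.png

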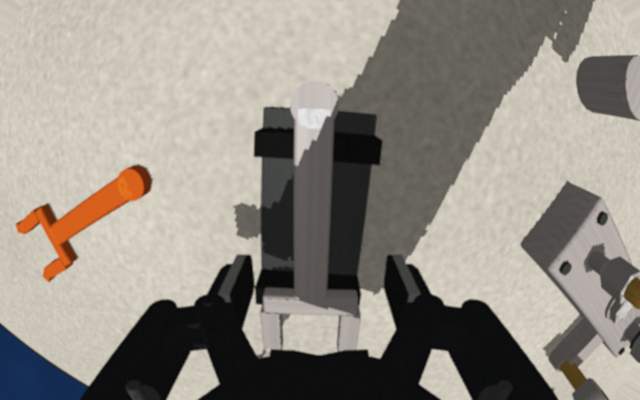

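The handle centre is at column 313, as predicted. Descending and gripping.

Request:
move_arm(
  targets=[
    {"xyz": [-0.001, 0.008, -0.003], "roll": 0.01, "claw": 0.8},
    {"xyz": [-0.001, 0.018, -0.003], "roll": 0.01, "claw": 0.8},
    {"xyz": [-0.001, 0.028, -0.003], "roll": 0.01, "claw": 0.8},
    {"xyz": [-0.001, 0.037, -0.003], "roll": 0.01, "claw": 0.8},
    {"xyz": [-0.001, 0.037, -0.003], "roll": 0.01, "claw": 0.5},
  ],
)

```text
t: 11.22
position: [583.0, -144.5, 27.8]
tool_rot: [[0.931, -0.001, -0.364], [0.364, -0.005, 0.931], [-0.003, -1.0, -0.004]]
wrist_force: [0.7, -0.3, 0.5]
grip_width: 0.604
```

Request:
move_arm(
  targets=[
    {"xyz": [0, 0, 0], "roll": 0, "claw": 0.3},
    {"xyz": [0, 0, 0], "roll": 0, "claw": 0.1},
    {"xyz": [0, 0, 0], "roll": 0, "claw": 0.05},
    {"xyz": [0, 0, 0], "roll": 0, "claw": 0.05},
    {"xyz": [0, 0, 0], "roll": 0, "claw": 0.05},
  ],
)

```text
t: 11.85
position: [583.3, -144.6, 28.1]
tool_rot: [[0.931, -0.001, -0.364], [0.364, -0.006, 0.931], [-0.003, -1.0, -0.005]]
wrist_force: [-0.2, -0.3, 5.3]
grip_width: 0.222
```

```bash
python3 st.py
```

```text
t 11.85 pos [ 583.3 -144.6   28.1] head 21.34 tilt [-0.001 -0.006 -1.   ] F [-0.2 -0.3  5.3] M [ 0.022  0.158 -0.044] grip 0.222 q [ 12.  41.  -4. 106.   5.  33. 116.]
```

Request:
move_arm(
  targets=[
    {"xyz": [0, -0.02, 0], "roll": 0, "claw": 0.05},
    {"xyz": [0, -0.05, 0], "roll": 0, "claw": 0.05},
    {"xyz": [0, -0.085, 0], "roll": 0, "claw": 0.05},
    {"xyz": [0, -0.12, 0], "roll": 0, "claw": 0.05},
    {"xyz": [0, -0.157, 0], "roll": 0, "claw": 0.05},
  ],
)

```text
t: 12.48
position: [582.8, -143.6, 185.7]
tool_rot: [[0.931, -0.002, -0.364], [0.364, -0.005, 0.931], [-0.004, -1.0, -0.004]]
wrist_force: [1.1, 0.6, -1.6]
grip_width: 0.222
```

Request:
move_arm(
  targets=[
    {"xyz": [0.01, 0, 0.03], "roll": 0.12, "claw": 0.05},
    {"xyz": [0.024, 0, 0.078], "roll": 0.3, "claw": 0.05},
    {"xyz": [0.04, 0, 0.127], "roll": 0.48, "claw": 0.05},
    {"xyz": [0.055, 0, 0.176], "roll": 0.66, "claw": 0.05},
    {"xyz": [0.07, 0, 0.225], "roll": 0.84, "claw": 0.05},
  ],
)

```text
t: 13.1
position: [565.5, 93.1, 184.2]
tool_rot: [[0.89, -0.003, 0.456], [-0.456, -0.005, 0.89], [0.0, -1.0, -0.006]]
wrist_force: [0.7, 0.6, -1.1]
grip_width: 0.221
```

```bash
python3 st.py; python3 - <<'E'
from h import *
from workcell import arm
print(totool(arm.observe(),[549,384,180]))
E
```

```text
t 13.1 pos [565.5  93.1 184.2] head -27.12 tilt [-0.003 -0.005 -1.   ] F [ 0.7  0.6 -1.1] M [ 0.073 -0.053  0.019] grip 0.221 q [-19.  28.   8. 103.  -5.  50.  53.]
[-147.24855226    2.7020489   251.44275954]
```

Request:
move_arm(
  targets=[
    {"xyz": [-0.026, 0, 0.045], "roll": 0.18, "claw": 0.05},
    {"xyz": [-0.054, 0, 0.092], "roll": 0.36, "claw": 0.05},
    {"xyz": [-0.082, 0, 0.14], "roll": 0.54, "claw": 0.05},
    {"xyz": [-0.11, 0, 0.188], "roll": 0.72, "claw": 0.05},
    {"xyz": [-0.13, 0, 0.222], "roll": 0.88, "claw": 0.05},
  ],
)

```text
t: 13.72
position: [549.6, 353.2, 182.1]
tool_rot: [[0.213, -0.004, 0.977], [-0.977, -0.005, 0.213], [0.004, -1.0, -0.005]]
wrist_force: [0.6, -0.3, -2.3]
grip_width: 0.219
```

```bash
python3 st.py; python3 - <<'E'
from h import *
from workcell import arm
print(totool(arm.observe(),[549,384,100]))
E
```

```text
t 13.72 pos [549.6 353.2 182.1] head -77.69 tilt [-0.004 -0.005 -1.   ] F [ 0.6 -0.3 -2.3] M [ 0.035  0.014 -0.004] grip 0.219 q [-50.  36.  22.  91. -15.  57. -11.]
[-30.55511761  81.99260698   6.36362876]
```

Request:
move_arm(
  targets=[
    {"xyz": [-0.032, 0.0, 0.006], "roll": 0.05, "claw": 0.05},
    {"xyz": [-0.032, 0.03, 0.0065], "roll": 0.098, "claw": 0.05},
    {"xyz": [-0.032, 0.06, 0.0067], "roll": 0.098, "claw": 0.05},
    {"xyz": [-0.032, 0.09, 0.0068], "roll": 0.098, "claw": 0.05},
    {"xyz": [-0.032, 0.11, 0.0068], "roll": 0.098, "claw": 0.05},
  ],
)

```text
t: 14.35
position: [548.1, 385.1, 70.1]
tool_rot: [[0.117, -0.006, 0.993], [-0.993, -0.006, 0.117], [0.006, -1.0, -0.006]]
wrist_force: [0.2, -0.4, -0.6]
grip_width: 0.222
```

Request:
move_arm(
  targets=[
    {"xyz": [0, 0, 0], "roll": 0, "claw": 0.05},
    {"xyz": [0, 0, 0], "roll": 0, "claw": 0.05},
    {"xyz": [0, 0, 0], "roll": 0, "claw": 0.05},
    {"xyz": [0, 0, 0], "roll": 0, "claw": 0.05},
    {"xyz": [0, 0, 0], "roll": 0, "claw": 0.05},
  ],
)

```text
t: 14.98
position: [548.3, 385.3, 70.6]
tool_rot: [[0.117, -0.005, 0.993], [-0.993, -0.006, 0.117], [0.005, -1.0, -0.006]]
wrist_force: [0.3, 0.6, -2.0]
grip_width: 0.221
```

```bash
python3 st.py; python3 - <<'E'
from h import *
s,c=snap("f")
from workcell import arm
t=arm.read_camera("scene"); pickle.dump(t,open("pics/fs.pkl","wb"))
print(totool(s,[564.9,250,71]))
cr=c["image"][190:400,190:450];cr=cv2.resize(cr,None,fx=2.8,fy=2.8,interpolation=cv2.INTER_CUBIC)
cr=(255*(cr/255.)**0.6).astype(np.uint8); cv2.imwrite("pics/f_c.png",cr[:,:,::-1])
for P in ([564.9,250,111],[564.9,250,91]): print((np.array(proj(c,P,s))-[190,190])*2.8)
for x in (85,106):
  for y in (-35,35,-19.5,19.5):
    p=s["position"]+s["tool_rot"]@np.array([x-10,-8-6,y]); print(x,y,((np.array(proj(c,p,s))-[190,190])*2.8).round(0))
E
```

```text
t 14.97 pos [548.3 385.3  70.6] head -83.29 tilt [-0.005 -0.006 -1.   ] F [ 0.3  0.6 -2. ] M [ 0.071 -0.036 -0.025] grip 0.221 q [-51.  44.  20.  93. -20.  46. -15.]
[136.28718209   0.26886362   0.7220413 ]
[360.70033224 762.94939827]
[361.10603379 698.08549121]
85 -35 [197. 547.]
85 35 [519. 548.]
85 -19.5 [268. 551.]
85 19.5 [449. 551.]
106 -35 [208. 598.]
106 35 [509. 598.]
106 -19.5 [274. 602.]
106 19.5 [443. 602.]
```

View pics/f_c.png

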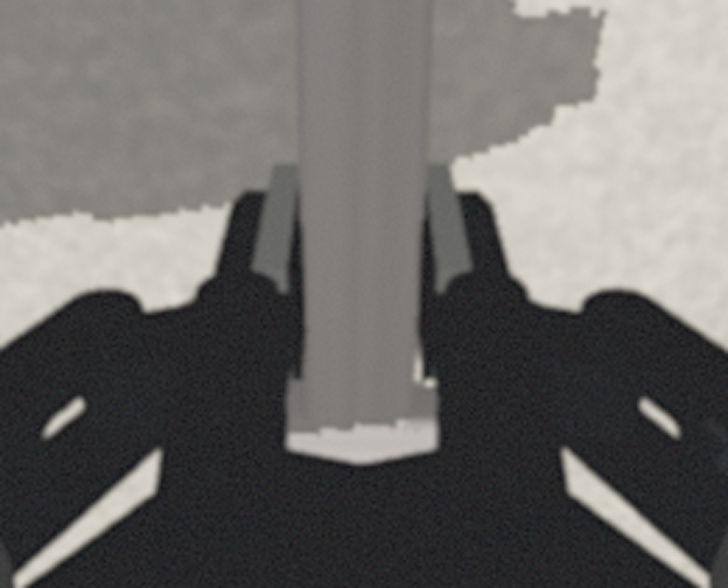

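Gripper blocks the view of the jaw, but the handle sits straight in the grip. Advancing by dead reckoning with force checks.

Request:
move_arm(
  targets=[
    {"xyz": [0.005, 0, 0.0007], "roll": 0, "claw": 0.05},
    {"xyz": [0.013, 0, 0.0007], "roll": 0, "claw": 0.05},
    {"xyz": [0.021, 0, 0.0007], "roll": 0, "claw": 0.05},
    {"xyz": [0.028, 0, 0.0007], "roll": 0, "claw": 0.05},
    {"xyz": [0.032, 0, 0.0007], "roll": 0, "claw": 0.05},
  ],
)

```text
t: 15.7
position: [552.8, 352.6, 70.6]
tool_rot: [[0.116, -0.005, 0.993], [-0.993, -0.006, 0.116], [0.005, -1.0, -0.006]]
wrist_force: [-0.3, -0.3, -1.9]
grip_width: 0.225
```

```bash
python3 st.py; python3 - <<'E'
from h import *
from workcell import arm
print(totool(arm.observe(),[564.9,250,71]))
E
```

```text
t 15.7 pos [552.8 352.6  70.6] head -83.34 tilt [-0.005 -0.006 -1.   ] F [-0.3 -0.3 -1.9] M [ 0.005 -0.039 -0.044] grip 0.225 q [-48.  43.  20.  96. -19.  45. -13.]
[1.03351411e+02 1.45033662e-01 7.18910052e-02]
```

Request:
move_arm(
  targets=[
    {"xyz": [0.004, 0, 0], "roll": 0, "claw": 0.05},
    {"xyz": [0.008, 0, 0], "roll": 0, "claw": 0.05},
    {"xyz": [0.012, 0, 0], "roll": 0, "claw": 0.05},
    {"xyz": [0.016, 0, 0], "roll": 0, "claw": 0.05},
    {"xyz": [0.018, 0, 0], "roll": 0, "claw": 0.05},
  ],
)

```text
t: 16.32
position: [555.0, 334.4, 70.7]
tool_rot: [[0.116, -0.005, 0.993], [-0.993, -0.006, 0.116], [0.006, -1.0, -0.006]]
wrist_force: [0.0, 0.2, -1.7]
grip_width: 0.227
```

```bash
python3 st.py; python3 - <<'E'
from h import *
from workcell import arm
print(totool(arm.observe(),[564.9,250,71]))
E
```

```text
t 16.32 pos [555.  334.4  70.7] head -83.35 tilt [-0.005 -0.006 -1.   ] F [ 0.   0.2 -1.7] M [ 0.001 -0.015 -0.001] grip 0.227 q [-47.  43.  20.  97. -19.  44. -11.]
[8.50009910e+01 1.48968998e-01 7.50828246e-02]
```

Request:
move_arm(
  targets=[
    {"xyz": [0.003, 0, 0], "roll": 0, "claw": 0.05},
    {"xyz": [0.006, 0, 0], "roll": 0, "claw": 0.05},
    {"xyz": [0.009, 0, 0], "roll": 0, "claw": 0.05},
    {"xyz": [0.012, 0, 0], "roll": 0, "claw": 0.05},
    {"xyz": [0.014, 0, 0], "roll": 0, "claw": 0.05},
  ],
)

```text
t: 16.95
position: [556.7, 320.3, 70.8]
tool_rot: [[0.116, -0.005, 0.993], [-0.993, -0.006, 0.116], [0.006, -1.0, -0.006]]
wrist_force: [0.3, 0.3, -2.4]
grip_width: 0.218
```

```bash
python3 st.py; python3 - <<'E'
from h import *
from workcell import arm
print(totool(arm.observe(),[564.9,250,71]))
c=arm.read_camera("scene"); im=c["image"][220:330,380:520]; cv2.imwrite("pics/g.png",cv2.resize(im,None,fx=5,fy=5,interpolation=cv2.INTER_CUBIC)[:,:,::-1])
E
```

```text
t 16.95 pos [556.7 320.3  70.8] head -83.36 tilt [-0.005 -0.006 -1.   ] F [ 0.3  0.3 -2.4] M [0.052 0.018 0.01 ] grip 0.218 q [-46.  42.  20.  98. -19.  43. -10.]
[7.07525815e+01 1.67029346e-01 5.45447096e-02]
```

View pics/g.png

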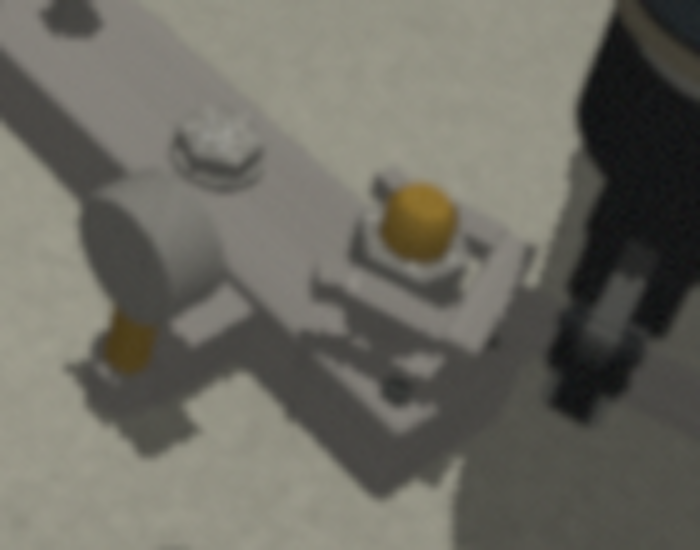

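The scene view shows the jaw seated around the large nut (filter at ~(420,220) in the crop) at the right height. Starting to turn about the nut's centre.

Request:
move_arm(
  targets=[
    {"xyz": [0, 0, 0.0012], "roll": 0.0175, "claw": 0.05},
    {"xyz": [0, 0, 0.0025], "roll": 0.035, "claw": 0.05},
    {"xyz": [0.0001, 0, 0.0037], "roll": 0.0524, "claw": 0.05},
    {"xyz": [0.0002, 0, 0.0049], "roll": 0.07, "claw": 0.05},
    {"xyz": [0.0002, 0, 0.0049], "roll": 0.07, "claw": 0.05},
  ],
)

```text
t: 17.62
position: [561.7, 320.4, 70.7]
tool_rot: [[0.045, -0.005, 0.999], [-0.999, -0.007, 0.045], [0.006, -1.0, -0.005]]
wrist_force: [0.2, -0.8, -2.8]
grip_width: 0.22
```

```bash
python3 st.py
```

```text
t 17.62 pos [561.7 320.4  70.7] head -87.4 tilt [-0.005 -0.007 -1.   ] F [ 0.2 -0.8 -2.8] M [0.032 0.02  0.005] grip 0.22 q [-46.  43.  21.  97. -20.  44. -13.]
```

Request:
move_arm(
  targets=[
    {"xyz": [0, 0, 0.0006], "roll": 0.01, "claw": 0.05},
    {"xyz": [0.0, 0, 0.0012], "roll": 0.0175, "claw": 0.05},
    {"xyz": [0.0, 0, 0.0018], "roll": 0.026, "claw": 0.05},
    {"xyz": [0.0, 0, 0.0025], "roll": 0.035, "claw": 0.05},
    {"xyz": [0.0001, 0, 0.0031], "roll": 0.0436, "claw": 0.05},
  ],
)

```text
t: 18.25
position: [564.9, 320.4, 70.7]
tool_rot: [[0.001, -0.005, 1.0], [-1.0, -0.007, 0.001], [0.007, -1.0, -0.005]]
wrist_force: [-0.2, 0.5, -2.1]
grip_width: 0.224
```

```bash
cat > rot.py <<'E'
from h import *
from workcell import arm
import sys
s=arm.observe();p=totool(s,[564.9,250,71]);print("C in tool",p.round(2))
L=p[0]
for d in map(float,sys.argv[1:]):
    a=np.radians(d);print(d,"xyz",[round(float(v)/1000,4) for v in (p[0]-L*np.cos(a),0,p[2]+L*np.sin(a))],"roll",round(a,3))
E
python3 st.py; python3 rot.py 6 12 18 24 30
```

```text
t 18.25 pos [564.9 320.4  70.7] head -89.93 tilt [-0.005 -0.007 -1.   ] F [-0.2  0.5 -2.1] M [0.057 0.08  0.035] grip 0.224 q [-46.  43.  22.  97. -21.  44. -15.]
C in tool [ 7.044e+01  1.800e-01 -4.000e-02]
6.0 xyz [0.0004, 0.0, 0.0073] roll 0.105
12.0 xyz [0.0015, 0.0, 0.0146] roll 0.209
18.0 xyz [0.0034, 0.0, 0.0217] roll 0.314
24.0 xyz [0.0061, 0.0, 0.0286] roll 0.419
30.0 xyz [0.0094, 0.0, 0.0352] roll 0.524
```

Request:
move_arm(
  targets=[
    {"xyz": [0, 0, 0.0006], "roll": 0.009, "claw": 0.05},
    {"xyz": [0.0, 0, 0.0012], "roll": 0.0175, "claw": 0.05},
    {"xyz": [0.0, 0, 0.0018], "roll": 0.026, "claw": 0.05},
    {"xyz": [0.0, 0, 0.0025], "roll": 0.035, "claw": 0.05},
    {"xyz": [0.0001, 0, 0.0031], "roll": 0.0436, "claw": 0.05},
  ],
)

```text
t: 18.88
position: [568.0, 320.4, 70.7]
tool_rot: [[-0.043, -0.005, 0.999], [-0.999, -0.006, -0.043], [0.007, -1.0, -0.005]]
wrist_force: [-0.8, 0.5, -0.9]
grip_width: 0.221
```

```bash
python3 st.py;
```

```text
t 18.88 pos [568.  320.4  70.7] head -92.46 tilt [-0.005 -0.006 -1.   ] F [-0.8  0.5 -0.9] M [ 0.05  -0.023  0.048] grip 0.221 q [-47.  44.  22.  96. -22.  45. -17.]
```

Request:
move_arm(
  targets=[
    {"xyz": [0, 0, 0.0006], "roll": 0.009, "claw": 0.05},
    {"xyz": [0.0, 0, 0.0012], "roll": 0.0175, "claw": 0.05},
    {"xyz": [0.0, 0, 0.0018], "roll": 0.026, "claw": 0.05},
    {"xyz": [0.0, 0, 0.0025], "roll": 0.035, "claw": 0.05},
    {"xyz": [0.0001, 0, 0.0031], "roll": 0.0436, "claw": 0.05},
  ],
)

```text
t: 19.5
position: [570.9, 320.0, 70.6]
tool_rot: [[-0.087, -0.006, 0.996], [-0.996, -0.007, -0.087], [0.007, -1.0, -0.005]]
wrist_force: [-1.2, -0.6, -0.8]
grip_width: 0.217
```

```bash
python3 st.py; python3 rot.py 6 12 18 24 30
```

```text
t 19.5 pos [570.9 320.   70.6] head -94.98 tilt [-0.006 -0.007 -1.   ] F [-1.2 -0.6 -0.8] M [-0.097  0.24   0.248] grip 0.217 q [-47.  44.  23.  96. -22.  45. -18.]
C in tool [70.24  0.09  0.1 ]
6.0 xyz [0.0004, 0.0, 0.0074] roll 0.105
12.0 xyz [0.0015, 0.0, 0.0147] roll 0.209
18.0 xyz [0.0034, 0.0, 0.0218] roll 0.314
24.0 xyz [0.0061, 0.0, 0.0287] roll 0.419
30.0 xyz [0.0094, 0.0, 0.0352] roll 0.524
```

Request:
move_arm(
  targets=[
    {"xyz": [0.0001, 0, 0.0014], "roll": 0.02, "claw": 0.05},
    {"xyz": [0.0002, 0, 0.0037], "roll": 0.052, "claw": 0.05},
    {"xyz": [0.0004, 0, 0.0074], "roll": 0.105, "claw": 0.05},
    {"xyz": [0.0009, 0, 0.011], "roll": 0.157, "claw": 0.05},
    {"xyz": [0.0015, 0, 0.0147], "roll": 0.209, "claw": 0.05},
  ],
)

```text
t: 20.12
position: [585.3, 317.0, 70.4]
tool_rot: [[-0.295, -0.006, 0.956], [-0.956, -0.007, -0.295], [0.009, -1.0, -0.004]]
wrist_force: [-2.1, -1.2, -1.4]
grip_width: 0.221
```

```bash
python3 st.py; python3 rot.py 5 10 15 20 25
```

```text
t 20.12 pos [585.3 317.   70.4] head -107.14 tilt [-0.006 -0.007 -1.   ] F [-2.1 -1.2 -1.4] M [-0.329  0.591  0.331] grip 0.221 q [-48.  45.  27.  94. -25.  47. -27.]
C in tool [7.007e+01 2.000e-02 2.200e-01]
5.0 xyz [0.0003, 0.0, 0.0063] roll 0.087
10.0 xyz [0.0011, 0.0, 0.0124] roll 0.175
15.0 xyz [0.0024, 0.0, 0.0184] roll 0.262
20.0 xyz [0.0042, 0.0, 0.0242] roll 0.349
25.0 xyz [0.0066, 0.0, 0.0298] roll 0.436
```

Request:
move_arm(
  targets=[
    {"xyz": [0.0003, 0, 0.0063], "roll": 0.087, "claw": 0.05},
    {"xyz": [0.0011, 0, 0.0124], "roll": 0.175, "claw": 0.05},
    {"xyz": [0.0024, 0, 0.0184], "roll": 0.262, "claw": 0.05},
    {"xyz": [0.0042, 0, 0.0242], "roll": 0.349, "claw": 0.05},
    {"xyz": [0.0066, 0, 0.0298], "roll": 0.436, "claw": 0.05},
  ],
)

```text
t: 20.75
position: [611.8, 301.9, 70.3]
tool_rot: [[-0.674, -0.007, 0.739], [-0.739, -0.007, -0.674], [0.01, -1.0, -0.0]]
wrist_force: [-2.0, -1.3, -0.9]
grip_width: 0.223
```

```bash
python3 st.py; python3 rot.py 5 10 15 20 22
```

```text
t 20.75 pos [611.8 301.9  70.3] head -132.34 tilt [-0.007 -0.007 -1.   ] F [-2.  -1.3 -0.9] M [-0.25   0.579  0.464] grip 0.223 q [-48.  48.  33.  92. -32.  51. -45.]
C in tool [ 7.001e+01 -6.000e-02  2.800e-01]
5.0 xyz [0.0003, 0.0, 0.0064] roll 0.087
10.0 xyz [0.0011, 0.0, 0.0124] roll 0.175
15.0 xyz [0.0024, 0.0, 0.0184] roll 0.262
20.0 xyz [0.0042, 0.0, 0.0242] roll 0.349
22.0 xyz [0.0051, 0.0, 0.0265] roll 0.384
```

Request:
move_arm(
  targets=[
    {"xyz": [0.0003, 0, 0.0064], "roll": 0.087, "claw": 0.05},
    {"xyz": [0.0011, 0, 0.0124], "roll": 0.175, "claw": 0.05},
    {"xyz": [0.0024, 0, 0.0184], "roll": 0.262, "claw": 0.05},
    {"xyz": [0.0042, 0, 0.0242], "roll": 0.349, "claw": 0.05},
    {"xyz": [0.005, 0, 0.0262], "roll": 0.38, "claw": 0.05},
  ],
)

```text
t: 21.38
position: [627.8, 280.6, 70.2]
tool_rot: [[-0.901, -0.007, 0.435], [-0.435, -0.007, -0.901], [0.01, -1.0, 0.003]]
wrist_force: [-3.0, -1.1, -0.1]
grip_width: 0.225
```

```bash
python3 st.py; python3 rot.py -4 -8 -12
```

```text
t 21.38 pos [627.8 280.6  70.2] head -154.23 tilt [-0.007 -0.007 -1.   ] F [-3.  -1.1 -0.1] M [-0.083  0.655  0.462] grip 0.225 q [-49.  50.  39.  91. -37.  53. -61.]
C in tool [69.91 -0.12  0.18]
-4.0 xyz [0.0002, 0.0, -0.0047] roll -0.07
-8.0 xyz [0.0007, 0.0, -0.0095] roll -0.14
-12.0 xyz [0.0015, 0.0, -0.0144] roll -0.209
```

Request:
move_arm(
  targets=[
    {"xyz": [0.0001, 0, -0.0024], "roll": -0.035, "claw": 0.05},
    {"xyz": [0.0002, 0, -0.0047], "roll": -0.07, "claw": 0.05},
    {"xyz": [0.0007, 0, -0.0095], "roll": -0.14, "claw": 0.05},
    {"xyz": [0.0012, 0, -0.0132], "roll": -0.192, "claw": 0.05},
    {"xyz": [0.0012, 0, -0.0132], "roll": -0.192, "claw": 0.05},
  ],
)

```text
t: 22.0
position: [620.9, 291.9, 70.3]
tool_rot: [[-0.8, -0.007, 0.599], [-0.599, -0.007, -0.8], [0.01, -1.0, 0.001]]
wrist_force: [-1.9, -2.8, -1.3]
grip_width: 0.22
```

```bash
python3 st.py; python3 rot.py
```

```text
t 22.0 pos [620.9 291.9  70.3] head -143.17 tilt [-0.007 -0.007 -1.   ] F [-1.9 -2.8 -1.3] M [-0.502  0.356  0.183] grip 0.22 q [-49.  49.  36.  91. -34.  52. -53.]
C in tool [ 6.997e+01 -3.000e-02 -5.000e-02]
```

Request:
move_arm(
  targets=[
    {"xyz": [0, 0, -0.0012], "roll": -0.0175, "claw": 0.05},
    {"xyz": [0.0, 0, -0.0025], "roll": -0.035, "claw": 0.05},
    {"xyz": [0.0001, 0, -0.0037], "roll": -0.052, "claw": 0.05},
    {"xyz": [0.0002, 0, -0.0049], "roll": -0.07, "claw": 0.05},
    {"xyz": [0.0002, 0, -0.0049], "roll": -0.07, "claw": 0.05},
  ],
)

```text
t: 22.62
position: [617.9, 295.7, 70.3]
tool_rot: [[-0.756, -0.007, 0.654], [-0.654, -0.007, -0.756], [0.01, -1.0, 0.001]]
wrist_force: [-1.4, -2.6, -0.5]
grip_width: 0.22
```

```bash
python3 st.py; python3 rot.py
```

```text
t 22.62 pos [617.9 295.7  70.3] head -139.13 tilt [-0.007 -0.007 -1.   ] F [-1.4 -2.6 -0.5] M [-0.616  0.162  0.043] grip 0.22 q [-48.  49.  35.  91. -33.  51. -50.]
C in tool [69.95  0.   -0.12]
```

Request:
move_arm(
  targets=[
    {"xyz": [-0.001, 0, 0], "roll": 0, "claw": 0.05},
    {"xyz": [-0.002, 0, 0], "roll": 0, "claw": 0.05},
    {"xyz": [-0.004, 0, 0], "roll": 0, "claw": 0.05},
    {"xyz": [-0.006, 0, 0], "roll": 0, "claw": 0.05},
    {"xyz": [-0.008, 0, 0], "roll": 0, "claw": 0.05},
  ],
)

```text
t: 23.25
position: [621.8, 299.1, 69.3]
tool_rot: [[-0.757, -0.012, 0.653], [-0.653, -0.01, -0.757], [0.016, -1.0, -0.0]]
wrist_force: [-7.2, -8.9, -0.7]
grip_width: 0.222
```

```bash
python3 st.py; python3 rot.py
python3 - <<'E'
from h import *
from workcell import arm
c=arm.read_camera("scene"); im=c["image"][210:320,390:530]; cv2.imwrite("pics/h.png",cv2.resize(im,None,fx=5,fy=5,interpolation=cv2.INTER_CUBIC)[:,:,::-1])
E
```

```text
t 23.25 pos [621.8 299.1  69.3] head -139.19 tilt [-0.012 -0.01  -1.   ] F [-7.2 -8.9 -0.7] M [-1.667  1.566  0.143] grip 0.222 q [-48.  49.  35.  90. -33.  52. -51.]
C in tool [ 7.518e+01 -5.600e-01 -4.000e-02]
```

View pics/h.png

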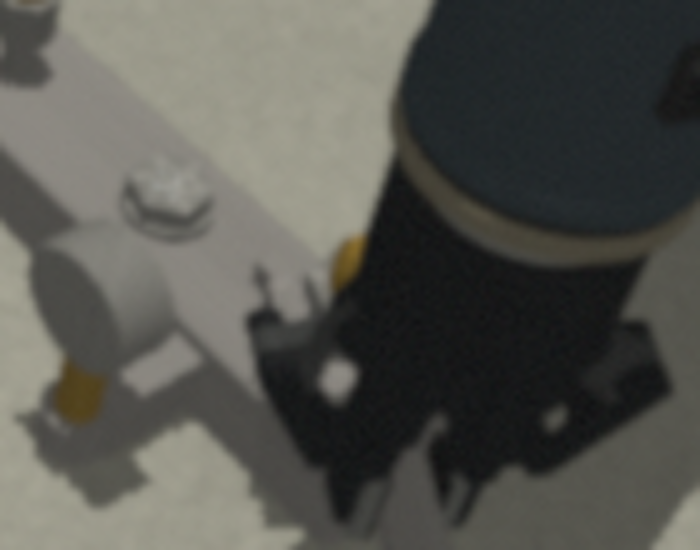

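Something resists the withdrawal at about 11 N. It may be jaw corners wedged on the nut by friction, so I'll pull on gently and check.

Request:
move_arm(
  targets=[
    {"xyz": [-0.003, 0, 0], "roll": 0, "claw": 0.05},
    {"xyz": [-0.005, 0, 0], "roll": 0, "claw": 0.05},
    {"xyz": [-0.006, 0, 0], "roll": 0, "claw": 0.05},
    {"xyz": [-0.007, 0, 0], "roll": 0, "claw": 0.05},
    {"xyz": [-0.008, 0, 0], "roll": 0, "claw": 0.05},
  ],
)

```text
t: 23.92
position: [628.3, 305.1, 69.3]
tool_rot: [[-0.756, -0.011, 0.654], [-0.654, -0.009, -0.757], [0.014, -1.0, -0.0]]
wrist_force: [-0.7, 0.2, -2.1]
grip_width: 0.224
```

```bash
python3 st.py; python3 rot.py; python3 - <<'E'
from h import *
s,c=snap("i"); im=c["image"]
g=cv2.cvtColor(im,cv2.COLOR_RGB2GRAY)
# handle edges, tail end
for r in (40,80,120,160,200):
    row=g[r,250:390].astype(int); d=np.abs(np.diff(row)); k=[(j+250,int(d[j])) for j in np.argsort(d)[-4:]]; print(r,sorted(k))
d=np.diff(g[0:300,318].astype(int)); print([(j,int(d[j])) for j in np.argsort(np.abs(d))[-6:]])
s2,c2=load("f"); g2=cv2.cvtColor(c2["image"],cv2.COLOR_RGB2GRAY)
for r in (40,80,120,160,200):
    row=g2[r,250:390].astype(int); d=np.abs(np.diff(row)); k=[(j+250,int(d[j])) for j in np.argsort(d)[-4:]]; print("f",r,sorted(k))
d=np.diff(g2[0:300,318].astype(int)); print([(j,int(d[j])) for j in np.argsort(np.abs(d))[-6:]])
E
```

```text
t 23.93 pos [628.3 305.1  69.3] head -139.16 tilt [-0.011 -0.009 -1.   ] F [-0.7  0.2 -2.1] M [ 0.006 -0.077  0.01 ] grip 0.224 q [-48.  50.  35.  89. -33.  53. -51.]
C in tool [84.02 -0.52  0.21]
40 [(np.int64(286), 4), (np.int64(315), 3), (np.int64(366), 4), (np.int64(378), 3)]
80 [(np.int64(278), 4), (np.int64(298), 4), (np.int64(366), 4), (np.int64(384), 4)]
120 [(np.int64(263), 26), (np.int64(264), 31), (np.int64(283), 26), (np.int64(286), 38)]
160 [(np.int64(295), 22), (np.int64(296), 22), (np.int64(299), 20), (np.int64(345), 22)]
200 [(np.int64(335), 31), (np.int64(336), 29), (np.int64(381), 36), (np.int64(382), 24)]
[(np.int64(5), -5), (np.int64(77), -6), (np.int64(186), -15), (np.int64(183), -17), (np.int64(184), -29), (np.int64(185), -32)]
f 40 [(np.int64(294), 3), (np.int64(355), 3), (np.int64(375), 3), (np.int64(377), 5)]
f 80 [(np.int64(304), 5), (np.int64(306), 5), (np.int64(334), 4), (np.int64(351), 5)]
f 120 [(np.int64(268), 38), (np.int64(291), 32), (np.int64(360), 30), (np.int64(361), 35)]
f 160 [(np.int64(364), 10), (np.int64(366), 11), (np.int64(367), 27), (np.int64(368), 22)]
f 200 [(np.int64(295), 4), (np.int64(343), 6), (np.int64(344), 8), (np.int64(385), 4)]
[(np.int64(76), -5), (np.int64(78), -6), (np.int64(77), -9), (np.int64(128), -22), (np.int64(126), -27), (np.int64(127), -41)]
```

Request:
move_arm(
  targets=[
    {"xyz": [-0.008, 0, 0], "roll": 0, "claw": 0.05},
    {"xyz": [-0.018, 0, 0], "roll": 0, "claw": 0.05},
    {"xyz": [-0.03, 0, 0], "roll": 0, "claw": 0.05},
    {"xyz": [-0.042, 0, 0], "roll": 0, "claw": 0.05},
    {"xyz": [-0.048, 0, 0], "roll": 0, "claw": 0.05},
  ],
)

```text
t: 24.6
position: [665.3, 337.3, 68.2]
tool_rot: [[-0.756, -0.011, 0.654], [-0.654, -0.009, -0.756], [0.014, -1.0, -0.0]]
wrist_force: [0.1, -0.1, -0.7]
grip_width: 0.219
```

Request:
move_arm(
  targets=[
    {"xyz": [0, -0.02, 0], "roll": 0, "claw": 0.05},
    {"xyz": [0, -0.04, 0], "roll": 0, "claw": 0.05},
    {"xyz": [0, -0.06, 0], "roll": 0, "claw": 0.05},
    {"xyz": [0, -0.085, 0], "roll": 0, "claw": 0.05},
    {"xyz": [0, -0.085, 0], "roll": 0, "claw": 0.05},
  ],
)

```text
t: 25.22
position: [667.6, 338.1, 156.9]
tool_rot: [[-0.756, -0.006, 0.654], [-0.654, -0.007, -0.756], [0.01, -1.0, 0.001]]
wrist_force: [-0.1, -0.5, -2.6]
grip_width: 0.219
```

Request:
move_arm(
  targets=[
    {"xyz": [0.045, 0, 0.015], "roll": 0, "claw": 0.05},
    {"xyz": [0.095, 0, 0.03], "roll": 0, "claw": 0.05},
    {"xyz": [0.145, 0, 0.046], "roll": 0, "claw": 0.05},
    {"xyz": [0.19, 0, 0.061], "roll": 0, "claw": 0.05},
    {"xyz": [0.19, 0, 0.061], "roll": 0, "claw": 0.05},
  ],
)

```text
t: 25.85
position: [561.9, 163.7, 159.3]
tool_rot: [[-0.76, -0.008, 0.65], [-0.65, -0.008, -0.76], [0.011, -1.0, 0.001]]
wrist_force: [1.2, 1.2, -1.2]
grip_width: 0.218
```

```bash
python3 st.py; python3 - <<'E'
from h import *
s,c=snap("j"); im=c["image"]
u,v=map(int,proj(c,[565,250,91],s));print("nut at",u,v)
cr=lambda x0,y0,w,h,f:(255*(cv2.resize(im[y0:y0+h,x0:x0+w],None,fx=f,fy=f,interpolation=cv2.INTER_CUBIC)/255.)**0.6).astype(np.uint8)
x0=max(0,u-40);y0=max(0,v-40)
A=cr(x0,y0,80,80,5);print("crop origin",x0,y0)
B=cv2.resize(im,(640,400))[:, 120:520]
print("tail at",proj(c,s["position"]+s["tool_rot"]@[-92,-14,0],s))
m=np.hstack([A[:400],B]);cv2.imwrite("pics/j_m.png",m[:,:,::-1]);print(m.shape)
E
```

```text
t 25.85 pos [561.9 163.7 159.3] head -139.45 tilt [-0.008 -0.008 -1.   ] F [ 1.2  1.2 -1.2] M [ 0.097 -0.049 -0.014] grip 0.218 q [-45.  36.  39. 103. -28.  52. -43.]
nut at 223 139
crop origin 183 99
tail at (np.float64(318.3878812862474), np.float64(79.13873098615684))
(400, 800, 3)
```

View pics/j_m.png

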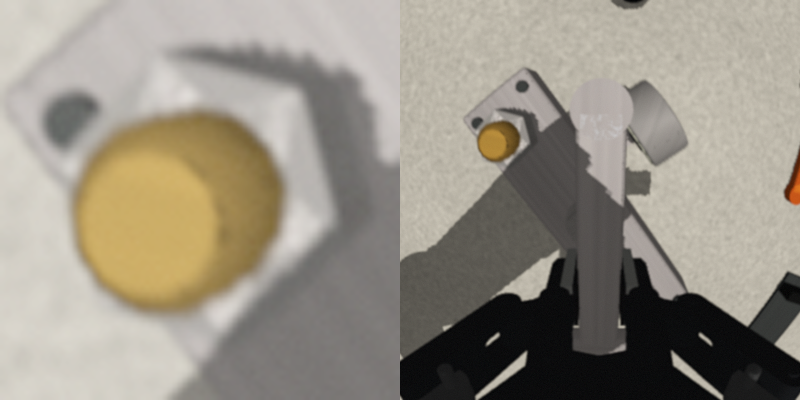

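Montage: wrench is still square in the grip, with its tail at (323,79) against (318,79) predicted. Nut corners are visible at crop (165,60), (303,95), (335,218) and (215,345).

```bash
python3 - <<'E'
from h import *
s,c=load("j")
for q in [(165,58),(303,95),(337,218),(213,350)]:
    uv=np.array(q)/5+[183,99]
    P=onz(c,uv,91,s); d=P-[565,250.3]; print(q,P.round(1),np.hypot(*d).round(1),(np.degrees(np.arctan2(d[1],d[0]))%60).round(1))
print(hexfit(s,c,np.array([(303,95),(337,218),(165,58),(213,350)])/5+[183,99]))
# filter top circle for centre check
cen=onz(c,np.array((148,237))/5+[183,99],111,s);print(cen)
# predicted positions of hex corners for candidate angles
for a in (38.7,53):
    print(a,[tuple(((np.array(proj(c,[565+20.78*np.cos(np.radians(a+60*k)),250.3+20.78*np.sin(np.radians(a+60*k)),91],s))-[183,99])*5).round(0)) for k in range(6)])
E
```

```text
(165, 58) [577.7 265.9] 20.1 50.8
(303, 95) [585.4 247.8] 20.6 52.9
(337, 218) [575.4 234.1] 19.2 2.7
(213, 350) [550.  236.7] 20.2 42.1
(array([567. , 245.1]), np.float64(10.8), array([[-2. , -1.3],
       [-5.2,  4.7],
       [ 3.9,  1.1],
       [ 3.4, -4.5]]))
[563.91179509 249.90971966]
38.7 [(np.float64(195.0), np.float64(49.0)), (np.float64(72.0), np.float64(130.0)), (np.float64(79.0), np.float64(280.0)), (np.float64(205.0), np.float64(354.0)), (np.float64(330.0), np.float64(280.0)), (np.float64(327.0), np.float64(125.0))]
53 [(np.float64(158.0), np.float64(55.0)), (np.float64(60.0), np.float64(165.0)), (np.float64(102.0), np.float64(309.0)), (np.float64(240.0), np.float64(350.0)), (np.float64(344.0), np.float64(245.0)), (np.float64(304.0), np.float64(94.0))]
```

The nut corners sit at ≈52.5°, against ≈39° expected after the 60° turn. The jaw wedged and dragged the nut back about 14° in its free travel as I backed off. I'll re-engage, snug it clockwise with the wrench, and this time lift off vertically so no anticlockwise torque acts.

Request:
move_arm(
  targets=[
    {"xyz": [-0.04, 0, -0.02], "roll": -0.05, "claw": 0.05},
    {"xyz": [-0.09, 0, -0.042], "roll": -0.1, "claw": 0.05},
    {"xyz": [-0.14, 0, -0.066], "roll": -0.15, "claw": 0.05},
    {"xyz": [-0.191, 0, -0.0905], "roll": -0.2, "claw": 0.05},
    {"xyz": [-0.191, 0, -0.0905], "roll": -0.2, "claw": 0.05},
  ],
)

```text
t: 26.52
position: [648.2, 366.9, 154.9]
tool_rot: [[-0.606, -0.008, 0.795], [-0.795, -0.004, -0.606], [0.008, -1.0, -0.004]]
wrist_force: [-0.2, -0.3, -1.9]
grip_width: 0.223
```

```bash
python3 st.py; python3 rot.py
```

```text
t 26.52 pos [648.2 366.9 154.9] head -127.32 tilt [-0.008 -0.004 -1.   ] F [-0.2 -0.3 -1.9] M [ 0.023 -0.022 -0.014] grip 0.223 q [-50.  48.  35.  76. -28.  65. -49.]
C in tool [142.74  85.11   4.97]
```

Request:
move_arm(
  targets=[
    {"xyz": [0, 0.01, 0.005], "roll": 0.0, "claw": 0.05},
    {"xyz": [0, 0.03, 0.005], "roll": 0.0, "claw": 0.05},
    {"xyz": [0, 0.055, 0.005], "roll": 0, "claw": 0.05},
    {"xyz": [0, 0.078, 0.005], "roll": 0, "claw": 0.05},
    {"xyz": [0.004, 0.085, 0.005], "roll": 0, "claw": 0.05},
  ],
)

```text
t: 27.15
position: [647.6, 359.1, 67.1]
tool_rot: [[-0.607, -0.012, 0.795], [-0.795, -0.006, -0.607], [0.012, -1.0, -0.005]]
wrist_force: [-0.6, 0.5, 0.3]
grip_width: 0.219
```

```bash
python3 st.py; python3 rot.py
```

```text
t 27.15 pos [647.6 359.1  67.1] head -127.37 tilt [-0.012 -0.006 -1.   ] F [-0.6  0.5  0.3] M [ 0.032 -0.048 -0.01 ] grip 0.219 q [-49.  52.  33.  81. -31.  56. -46.]
C in tool [136.95  -2.27   0.55]
```

Request:
move_arm(
  targets=[
    {"xyz": [0.005, -0.0023, 0.0005], "roll": 0, "claw": 0.05},
    {"xyz": [0.014, -0.0023, 0.0005], "roll": 0, "claw": 0.05},
    {"xyz": [0.024, -0.0023, 0.0005], "roll": 0, "claw": 0.05},
    {"xyz": [0.034, -0.0023, 0.0005], "roll": 0, "claw": 0.05},
    {"xyz": [0.04, -0.0023, 0.0005], "roll": 0, "claw": 0.05},
  ],
)

```text
t: 27.78
position: [623.4, 326.4, 70.3]
tool_rot: [[-0.607, -0.011, 0.794], [-0.794, -0.006, -0.607], [0.011, -1.0, -0.005]]
wrist_force: [0.7, 0.0, -1.7]
grip_width: 0.222
```

```bash
python3 st.py; python3 rot.py
```

```text
t 27.77 pos [623.4 326.4  70.3] head -127.4 tilt [-0.011 -0.006 -1.   ] F [ 0.7  0.  -1.7] M [ 0.046 -0.059 -0.072] grip 0.222 q [-48.  49.  32.  88. -31.  53. -43.]
C in tool [ 9.621e+01  4.100e-01 -6.000e-02]
```

Request:
move_arm(
  targets=[
    {"xyz": [0.006, 0.0004, 0], "roll": 0, "claw": 0.05},
    {"xyz": [0.012, 0.0004, 0], "roll": 0, "claw": 0.05},
    {"xyz": [0.018, 0.0004, 0], "roll": 0, "claw": 0.05},
    {"xyz": [0.023, 0.0004, 0], "roll": 0, "claw": 0.05},
    {"xyz": [0.0257, 0.0004, 0], "roll": 0, "claw": 0.05},
  ],
)

```text
t: 28.4
position: [607.6, 305.7, 70.3]
tool_rot: [[-0.607, -0.011, 0.794], [-0.794, -0.006, -0.608], [0.011, -1.0, -0.005]]
wrist_force: [-0.7, 0.6, -2.5]
grip_width: 0.225
```

```bash
python3 st.py; python3 rot.py 3 7 11 15 19
```

```text
t 28.4 pos [607.6 305.7  70.3] head -127.41 tilt [-0.011 -0.006 -1.   ] F [-0.7  0.6 -2.5] M [ 0.08   0.023 -0.029] grip 0.225 q [-48.  48.  32.  92. -31.  50. -42.]
C in tool [ 7.019e+01  7.000e-02 -1.100e-01]
3.0 xyz [0.0001, 0.0, 0.0036] roll 0.052
7.0 xyz [0.0005, 0.0, 0.0084] roll 0.122
11.0 xyz [0.0013, 0.0, 0.0133] roll 0.192
15.0 xyz [0.0024, 0.0, 0.0181] roll 0.262
19.0 xyz [0.0038, 0.0, 0.0227] roll 0.332
```

Request:
move_arm(
  targets=[
    {"xyz": [0.0001, 0, 0.0036], "roll": 0.052, "claw": 0.05},
    {"xyz": [0.0005, 0, 0.0084], "roll": 0.122, "claw": 0.05},
    {"xyz": [0.0013, 0, 0.0133], "roll": 0.192, "claw": 0.05},
    {"xyz": [0.0024, 0, 0.0181], "roll": 0.262, "claw": 0.05},
    {"xyz": [0.0036, 0, 0.0221], "roll": 0.323, "claw": 0.05},
  ],
)

```text
t: 29.02
position: [623.7, 289.2, 70.2]
tool_rot: [[-0.83, -0.01, 0.557], [-0.557, -0.006, -0.831], [0.012, -1.0, -0.001]]
wrist_force: [-0.7, -0.7, -0.6]
grip_width: 0.217
```

```bash
cat >> rot.py <<'E'
r=(s["position"]-[564.9,250,71])/1000;F=s["wrist_force"];print("torque about C",(s["moment"][2]+r[0]*F[1]-r[1]*F[0]).round(3))
E
python3 st.py; python3 rot.py 1 2 3 4
```

```text
t 29.02 pos [623.7 289.2  70.2] head -146.15 tilt [-0.01  -0.006 -1.   ] F [-0.7 -0.7 -0.6] M [-0.14  -0.103  0.206] grip 0.217 q [-48.  50.  37.  91. -35.  53. -55.]
C in tool [ 7.065e+01  7.000e-02 -2.100e-01]
1.0 xyz [0.0, 0.0, 0.001] roll 0.017
2.0 xyz [0.0, 0.0, 0.0023] roll 0.035
3.0 xyz [0.0001, 0.0, 0.0035] roll 0.052
4.0 xyz [0.0002, 0.0, 0.0047] roll 0.07
torque about C 0.195
```

Request:
move_arm(
  targets=[
    {"xyz": [0, 0, 0.0005], "roll": 0.009, "claw": 0.05},
    {"xyz": [0, 0, 0.001], "roll": 0.017, "claw": 0.05},
    {"xyz": [0, 0, 0.0016], "roll": 0.026, "claw": 0.05},
    {"xyz": [0, 0, 0.0023], "roll": 0.035, "claw": 0.05},
    {"xyz": [0.0001, 0, 0.0027], "roll": 0.042, "claw": 0.05},
  ],
)

```text
t: 29.65
position: [625.2, 286.8, 70.3]
tool_rot: [[-0.853, -0.01, 0.521], [-0.521, -0.006, -0.853], [0.012, -1.0, -0.0]]
wrist_force: [0.6, -0.9, -0.9]
grip_width: 0.221
```

```bash
python3 st.py; python3 rot.py 1 2 3 4
```

```text
t 29.65 pos [625.2 286.8  70.3] head -148.58 tilt [-0.01  -0.006 -1.   ] F [ 0.6 -0.9 -0.9] M [-0.257 -0.23   0.196] grip 0.221 q [-49.  50.  38.  91. -36.  53. -57.]
C in tool [ 7.068e+01  1.100e-01 -4.000e-02]
1.0 xyz [0.0, 0.0, 0.0012] roll 0.017
2.0 xyz [0.0, 0.0, 0.0024] roll 0.035
3.0 xyz [0.0001, 0.0, 0.0037] roll 0.052
4.0 xyz [0.0002, 0.0, 0.0049] roll 0.07
torque about C 0.123
```

Torque is still low, so this is free travel. Continuing.

Request:
move_arm(
  targets=[
    {"xyz": [0, 0, 0.0005], "roll": 0.009, "claw": 0.05},
    {"xyz": [0, 0, 0.0011], "roll": 0.017, "claw": 0.05},
    {"xyz": [0, 0, 0.0017], "roll": 0.026, "claw": 0.05},
    {"xyz": [0, 0, 0.0024], "roll": 0.035, "claw": 0.05},
    {"xyz": [0.0001, 0, 0.0029], "roll": 0.042, "claw": 0.05},
  ],
)

```text
t: 30.28
position: [626.8, 284.3, 70.3]
tool_rot: [[-0.875, -0.01, 0.485], [-0.485, -0.006, -0.875], [0.012, -1.0, 0.0]]
wrist_force: [1.3, -1.8, -1.3]
grip_width: 0.222
```

```bash
python3 st.py; python3 rot.py 1 2 3 4
```

```text
t 30.27 pos [626.8 284.3  70.3] head -151.01 tilt [-0.01  -0.006 -1.   ] F [ 1.3 -1.8 -1.3] M [-0.262 -0.289  0.213] grip 0.222 q [-49.  50.  38.  91. -36.  53. -58.]
C in tool [7.077e+01 1.500e-01 5.000e-02]
1.0 xyz [0.0, 0.0, 0.0013] roll 0.017
2.0 xyz [0.0, 0.0, 0.0025] roll 0.035
3.0 xyz [0.0001, 0.0, 0.0038] roll 0.052
4.0 xyz [0.0002, 0.0, 0.005] roll 0.07
torque about C 0.056
```

Request:
move_arm(
  targets=[
    {"xyz": [0, 0, 0.0005], "roll": 0.009, "claw": 0.05},
    {"xyz": [0, 0, 0.0011], "roll": 0.017, "claw": 0.05},
    {"xyz": [0, 0, 0.0017], "roll": 0.026, "claw": 0.05},
    {"xyz": [0, 0, 0.0021], "roll": 0.03, "claw": 0.05},
    {"xyz": [0.0001, 0, 0.0025], "roll": 0.035, "claw": 0.05},
  ],
)

```text
t: 30.9
position: [628.0, 282.3, 70.3]
tool_rot: [[-0.891, -0.01, 0.454], [-0.454, -0.006, -0.891], [0.011, -1.0, 0.001]]
wrist_force: [2.4, 0.4, -2.3]
grip_width: 0.222
```

```bash
python3 st.py; python3 rot.py 1 2 3 4
```

```text
t 30.9 pos [628.  282.3  70.3] head -153.02 tilt [-0.01  -0.006 -1.   ] F [ 2.4  0.4 -2.3] M [-0.074 -0.433  0.427] grip 0.222 q [-49.  50.  39.  90. -37.  53. -60.]
C in tool [70.88  0.14  0.21]
1.0 xyz [0.0, 0.0, 0.0014] roll 0.017
2.0 xyz [0.0, 0.0, 0.0027] roll 0.035
3.0 xyz [0.0001, 0.0, 0.0039] roll 0.052
4.0 xyz [0.0002, 0.0, 0.0052] roll 0.07
torque about C 0.377
```

Snug: torque is 0.38 N·m at heading -153°, where expected. Easing 1°, then lifting straight up.

Request:
move_arm(
  targets=[
    {"xyz": [0, 0, -0.0007], "roll": -0.009, "claw": 0.05},
    {"xyz": [0, 0, -0.0012], "roll": -0.017, "claw": 0.05},
    {"xyz": [0, -0.003, -0.0012], "roll": -0.017, "claw": 0.05},
    {"xyz": [0, -0.006, -0.0012], "roll": -0.017, "claw": 0.05},
    {"xyz": [0, -0.01, -0.0012], "roll": -0.017, "claw": 0.05},
  ],
)

```text
t: 31.52
position: [626.8, 283.5, 79.9]
tool_rot: [[-0.883, -0.012, 0.469], [-0.469, -0.006, -0.883], [0.013, -1.0, -0.0]]
wrist_force: [1.0, -0.9, -8.8]
grip_width: 0.219
```

```bash
python3 st.py; python3 rot.py
```

```text
t 31.52 pos [626.8 283.5  79.9] head -152.04 tilt [-0.012 -0.006 -1.   ] F [ 1.  -0.9 -8.8] M [ 0.059 -0.63   0.112] grip 0.219 q [-49.  50.  39.  90. -36.  54. -60.]
C in tool [70.21  9.78  0.58]
torque about C 0.024
```

Request:
move_arm(
  targets=[
    {"xyz": [0, -0.006, 0], "roll": 0, "claw": 0.05},
    {"xyz": [0, -0.014, 0], "roll": 0, "claw": 0.05},
    {"xyz": [0, -0.028, 0], "roll": 0, "claw": 0.05},
    {"xyz": [0, -0.045, 0], "roll": 0, "claw": 0.05},
    {"xyz": [0, -0.065, 0], "roll": 0, "claw": 0.05},
  ],
)

```text
t: 32.15
position: [627.6, 284.0, 146.6]
tool_rot: [[-0.883, -0.011, 0.469], [-0.469, -0.006, -0.883], [0.012, -1.0, -0.0]]
wrist_force: [0.2, 0.3, -1.0]
grip_width: 0.222
```

Request:
move_arm(
  targets=[
    {"xyz": [0, -0.01, 0], "roll": 0, "claw": 0.05},
    {"xyz": [0, -0.02, 0], "roll": 0, "claw": 0.05},
    {"xyz": [0, -0.02, 0], "roll": 0, "claw": 0.05},
    {"xyz": [0, -0.02, 0], "roll": 0, "claw": 0.05},
    {"xyz": [0, -0.02, 0], "roll": 0, "claw": 0.05},
  ],
)

```text
t: 32.78
position: [627.5, 284.0, 165.9]
tool_rot: [[-0.883, -0.012, 0.469], [-0.469, -0.006, -0.883], [0.014, -1.0, -0.0]]
wrist_force: [-0.2, 0.3, -1.6]
grip_width: 0.22
```

```bash
python3 st.py; python3 - <<'E'
from h import *
from workcell import arm
s=arm.observe();a=np.radians(-145)
x=np.array([np.cos(a),np.sin(a)]);z=np.array([-x[1],x[0]])
P=np.array([564.9,250])+60*x+60*z
print("view TCP",P,totool(s,[*P,160]))
E
```

```text
t 32.77 pos [627.5 284.  165.9] head -152.05 tilt [-0.012 -0.006 -1.   ] F [-0.2  0.3 -1.6] M [-0.008 -0.069  0.003] grip 0.22 q [-50.  45.  43.  86. -32.  63. -63.]
view TCP [550.16546352 166.43629116] [123.30452764   7.53596978  67.60168994]
```

Request:
move_arm(
  targets=[
    {"xyz": [0.03, 0.0, 0.02], "roll": -0.06, "claw": 0.05},
    {"xyz": [0.06, 0.002, 0.04], "roll": -0.12, "claw": 0.05},
    {"xyz": [0.09, 0.006, 0.06], "roll": -0.18, "claw": 0.05},
    {"xyz": [0.114, 0.006, 0.075], "roll": -0.22, "claw": 0.05},
    {"xyz": [0.114, 0.006, 0.075], "roll": -0.22, "claw": 0.05},
  ],
)

```text
t: 33.4
position: [561.0, 161.9, 161.7]
tool_rot: [[-0.762, -0.013, 0.648], [-0.648, -0.007, -0.762], [0.014, -1.0, -0.003]]
wrist_force: [0.8, 1.6, -1.3]
grip_width: 0.219
```

```bash
python3 st.py; python3 - <<'E'
from h import *
snap("k")
for n in "jk":
    s,c=load(n); g=cv2.cvtColor(c["image"],cv2.COLOR_RGB2GRAY).astype(np.float32)
    rs=np.arange(15,25.1,.5); az=np.arange(-110,75,5)
    D={}
    for a in az:
        uv=np.array([proj(c,[565+r*np.cos(np.radians(a)),250.3+r*np.sin(np.radians(a)),91],s) for r in rs],np.float32)
        D[a]=cv2.remap(g,uv[:,:1],uv[:,1:],cv2.INTER_LINEAR).ravel()
    print(n); 
    for a in az: print(a,D[a][::2].astype(int), "edge r",rs[1+np.argmax(np.abs(D[a][2:]-D[a][:-2]))])
E
```

```text
t 33.4 pos [561.  161.9 161.7] head -139.63 tilt [-0.013 -0.007 -1.   ] F [ 0.8  1.6 -1.3] M [-0.012 -0.042 -0.026] grip 0.219 q [-45.  36.  40. 103. -28.  53. -42.]
j
-110 [85 65 65 69 72 73 75 72 73 73 74] edge r 15.5
-105 [79 65 65 67 72 74 72 73 72 73 74] edge r 15.5
-100 [76 63 64 69 73 75 75 74 75 74 74] edge r 15.5
-95 [73 65 64 70 72 76 76 75 74 75 74] edge r 15.5
-90 [83 65 65 68 73 73 73 73 74 74 73] edge r 15.5
-85 [101  72  64  65  71  73  72  73  73  75  75] edge r 15.5
-80 [114  75  64  65  71  74  76  76  77  76  76] edge r 15.5
-75 [145  95  67  64  69  73  76  77  75  75  74] edge r 15.5
-70 [171 127  83  65  65  68  72  72  73  75  75] edge r 16.0
-65 [180 160 114  73  64  64  67  72  75  76  77] edge r 17.0
-60 [183 177 146 110  77  61  61  66  72  77  77] edge r 17.0
-55 [169 156 146 121  79  59  58  61  64  70  76] edge r 18.5
-50 [151 145 141 108  69  59  59  58  62  72  76] edge r 18.0
-45 [145 145 137  97  63  59  61  62  67  75  77] edge r 18.0
-40 [145 144 130  91  64  62  62  64  71  76  79] edge r 18.0
-35 [145 145 132  88  63  63  63  64  71  78  99] edge
[... 2872 characters left out ...]
  70  78 110 154] edge r 24.5
20 [149 148 148 132  88  63  64  95 138 157 163] edge r 18.5
25 [156 148 149 138 101  68  65  98 147 166 164] edge r 22.5
30 [180 164 152 146 123  80  78 125 160 168 167] edge r 22.0
35 [193 187 177 162 145 110 100 141 162 166 167] edge r 21.5
40 [189 190 187 184 177 158 143 150 159 163 163] edge r 20.0
45 [185 187 186 185 176 165 162 161 160 159 159] edge r 19.0
50 [173 178 171 158 152 154 162 164 165 164 162] edge r 17.5
55 [163 162 152 147 147 157 159 160 161 162 163] edge r 16.5
60 [151 149 145 146 155 161 161 160 159 160 160] edge r 18.5
65 [141 145 146 148 156 163 164 163 164 163 163] edge r 19.0
70 [134 144 145 148 154 160 160 161 160 161 162] edge r 15.5
```

```bash
python3 - <<'E'
from h import *
s,c=load("k");im=c["image"]
u,v=map(int,proj(c,[565,250,91],s)); print(u,v)
cv2.imwrite("pics/k_c.png",(255*(cv2.resize(im[max(v-40,0):v+40,u-40:u+40],None,fx=5,fy=5,interpolation=cv2.INTER_CUBIC)/255.)**0.6).astype(np.uint8)[:,:,::-1])
E
```

```text
222 136
```

```bash
python3 - <<'E'
from h import *
from scipy.optimize import least_squares
def prof(n,azs,ctr):
    s,c=load(n); g=cv2.cvtColor(c["image"],cv2.COLOR_RGB2GRAY).astype(np.float32)
    rs=np.arange(15.5,22.1,.25);o=[]
    for a in azs:
        uv=np.array([proj(c,[ctr[0]+r*np.cos(np.radians(a)),ctr[1]+r*np.sin(np.radians(a)),91],s) for r in rs],np.float32)
        p=cv2.remap(g,uv[:,:1],uv[:,1:],cv2.INTER_LINEAR).ravel(); d=p[:-4]-p[4:]; i=np.argmax(d); o.append((rs[i+2],d[i]))
    return np.array(o)
for n,azs in (("j",np.arange(-62,52,2)),("k",np.arange(-85,40,2)),("c",np.arange(0,182,4)),("a",np.arange(0,360,6))):
    o=prof(n,azs,(565,250.3)); ok=o[:,1]>20
    A=np.radians(azs[ok]);R=o[ok,0]; P=np.c_[R*np.cos(A),R*np.sin(A)]
    def f(q):
        d=P-q[:2];a=np.degrees(np.arctan2(d[:,1],d[:,0]));w=((a-q[2]-30+30)%60)-30
        return np.hypot(*d.T)-18/np.cos(np.radians(30-np.abs(w)))
    best=min((least_squares(f,[0,0,t],loss="soft_l1",f_scale=.5) for t in range(0,60,6)),key=lambda r:r.cost)
    print(n,ok.sum(),best.x.round(2),best.x[2]%60,best.cost.round(2))
    if n=="c": print(list(zip(azs,o.round(1).tolist())))
E
```

```text
j 57 [ 0.19  0.95 23.07] 23.06953654157423 3.19
k 63 [ 0.2   0.79 10.43] 10.431647416589753 6.97
c 0 [0. 0. 0.] 0.0 0.0
[(np.int64(0), [21.0, 4.3]), (np.int64(4), [21.0, 1.9]), (np.int64(8), [21.0, 2.1]), (np.int64(12), [20.8, 2.4]), (np.int64(16), [21.2, 1.5]), (np.int64(20), [16.5, 0.9]), (np.int64(24), [21.5, 1.2]), (np.int64(28), [16.8, 1.6]), (np.int64(32), [17.8, 1.6]), (np.int64(36), [18.5, 2.2]), (np.int64(40), [18.5, 2.5]), (np.int64(44), [19.0, 3.2]), (np.int64(48), [17.2, 3.0]), (np.int64(52), [19.8, 2.9]), (np.int64(56), [17.0, 2.5]), (np.int64(60), [17.5, 2.9]), (np.int64(64), [16.5, 3.1]), (np.int64(68), [17.2, 2.2]), (np.int64(72), [18.5, 3.3]), (np.int64(76), [17.2, 2.6]), (np.int64(80), [18.2, 2.7]), (np.int64(84), [18.2, 2.9]), (np.int64(88), [18.5, 3.7]), (np.int64(92), [18.5, 3.4]), (np.int64(96), [19.0, 3.1]), (np.int64(100), [20.0, 2.8]), (np.int64(104), [18.8, 2.7]), (np.int64(108), [19.5, 2.6]), (np.int64(112), [17.8, 2.2]), (np.int64(116), [17.2, 2.9]), (np.int64(120), [19.0, 2.3]), (np.int64(124), [17.8, 2.5]), (np.int64(128), [17.2, 2.8]), (np.int64(132), [18.8, 2.9]), (np.int64(136), [16.0, 3.1]), (np.int64(140), [17.0, 2.9]), (np.int64(144), [17.2, 2.7]), (np.int64(148), [18.5, 4.4]), (np.int64(152), [19.5, 2.9]), (np.int64(156), [18.5, 2.1]), (np.int64(160), [19.2, 0.6]), (np.int64(164), [18.2, 1.6]), (np.int64(168), [16.2, 0.9]), (np.int64(172), [16.8, 1.0]), (np.int64(176), [16.5, 1.0]), (np.int64(180), [17.0, 1.9])]
a 0 [0. 0. 0.] 0.0 0.0
```

The edge fit gives corners at 40.4° mod 60, while finger-tight was 37.6–40.4°, so nut_tight is ≈58–60°. Returning the wrench to its rest.

Request:
move_arm(
  targets=[
    {"xyz": [0, -0.015, 0], "roll": -0.1, "claw": 0.05},
    {"xyz": [0.015, -0.028, 0.02], "roll": -0.28, "claw": 0.05},
    {"xyz": [0.035, -0.028, 0.045], "roll": -0.46, "claw": 0.05},
    {"xyz": [0.055, -0.028, 0.075], "roll": -0.64, "claw": 0.05},
    {"xyz": [0.075, -0.028, 0.105], "roll": -0.82, "claw": 0.05},
  ],
)

```text
t: 34.08
position: [573.9, 35.4, 190.0]
tool_rot: [[-0.038, -0.012, 0.999], [-0.999, -0.006, -0.038], [0.006, -1.0, -0.012]]
wrist_force: [-0.2, -0.4, -1.0]
grip_width: 0.222
```

```bash
cat > go.py <<'E'
from h import *
from workcell import arm
s=arm.observe();R=s["tool_rot"]
h=np.degrees(np.arctan2(R[1,0],R[0,0]))
print(totool(s,[583.3,-144.6,190]).round(1),"roll",np.radians(h-21.34).round(3))
E
python3 st.py; python3 go.py
```

```text
t 34.08 pos [573.9  35.4 190. ] head -92.17 tilt [-0.012 -0.006 -1.   ] F [-0.2 -0.4 -1. ] M [-0.002  0.     0.008] grip 0.222 q [-26.  30.  27. 102. -16.  53.   6.]
[179.5   0.9  16.2] roll -1.981
```

Request:
move_arm(
  targets=[
    {"xyz": [0.015, 0, 0.002], "roll": -0.17, "claw": 0.05},
    {"xyz": [0.03, 0, 0.003], "roll": -0.35, "claw": 0.05},
    {"xyz": [0.05, 0, 0.005], "roll": -0.53, "claw": 0.05},
    {"xyz": [0.07, 0, 0.007], "roll": -0.71, "claw": 0.05},
    {"xyz": [0.09, 0, 0.009], "roll": -0.89, "claw": 0.05},
  ],
)

```text
t: 34.7
position: [580.3, -54.6, 190.1]
tool_rot: [[0.757, -0.012, 0.653], [-0.654, -0.005, 0.757], [-0.006, -1.0, -0.012]]
wrist_force: [0.8, -0.7, -1.5]
grip_width: 0.223
```

```bash
python3 st.py; python3 go.py
```

```text
t 34.7 pos [580.3 -54.6 190.1] head -40.81 tilt [-0.012 -0.005 -1.   ] F [ 0.8 -0.7 -1.5] M [-0.     0.06   0.052] grip 0.223 q [ -7.  29.  12. 100.  -7.  52.  57.]
[ 61.1   0.5 -66.2] roll -1.085
```

Request:
move_arm(
  targets=[
    {"xyz": [0.015, 0, -0.016], "roll": -0.18, "claw": 0.05},
    {"xyz": [0.03, 0, -0.033], "roll": -0.36, "claw": 0.05},
    {"xyz": [0.045, 0, -0.05], "roll": -0.54, "claw": 0.05},
    {"xyz": [0.06, 0, -0.065], "roll": -0.72, "claw": 0.05},
    {"xyz": [0.061, 0, -0.066], "roll": -0.9, "claw": 0.05},
  ],
)

```text
t: 35.33
position: [583.9, -146.1, 190.1]
tool_rot: [[0.982, -0.012, -0.19], [0.19, -0.006, 0.982], [-0.013, -1.0, -0.003]]
wrist_force: [0.2, -0.0, -1.7]
grip_width: 0.219
```

```bash
python3 st.py; python3 go.py
```

```text
t 35.33 pos [ 583.9 -146.1  190.1] head 10.93 tilt [-0.012 -0.006 -1.   ] F [ 0.2 -0.  -1.7] M [ 0.035 -0.005 -0.009] grip 0.219 q [ 11.  30.  -2.  97.   2.  54. 108.]
[-0.3  0.1  1.6] roll -0.182
```

Request:
move_arm(
  targets=[
    {"xyz": [0, 0, 0.0016], "roll": -0.1, "claw": 0.05},
    {"xyz": [0, 0.03, 0.0016], "roll": -0.182, "claw": 0.05},
    {"xyz": [0, 0.06, 0.0016], "roll": -0.182, "claw": 0.05},
    {"xyz": [0, 0.09, 0.0016], "roll": -0.182, "claw": 0.05},
    {"xyz": [0, 0.115, 0.0016], "roll": -0.182, "claw": 0.05},
  ],
)

```text
t: 35.95
position: [582.8, -144.5, 73.5]
tool_rot: [[0.931, -0.013, -0.364], [0.364, -0.005, 0.931], [-0.014, -1.0, -0.0]]
wrist_force: [0.3, -0.6, -0.6]
grip_width: 0.224
```

```bash
sed -i 's/-144.6,190/-144.6,31/' go.py; python3 st.py; python3 go.py
```

```text
t 35.95 pos [ 582.8 -144.5   73.5] head 21.35 tilt [-0.013 -0.005 -1.   ] F [ 0.3 -0.6 -0.6] M [ 0.009 -0.005  0.007] grip 0.224 q [ 12.  38.  -5. 104.   5.  39. 116.]
[ 1.  42.5 -0.3] roll 0.0
```

Request:
move_arm(
  targets=[
    {"xyz": [0.001, 0.01, 0], "roll": 0, "claw": 0.05},
    {"xyz": [0.001, 0.022, 0], "roll": 0, "claw": 0.05},
    {"xyz": [0.001, 0.032, 0], "roll": 0, "claw": 0.05},
    {"xyz": [0.001, 0.039, 0], "roll": 0, "claw": 0.05},
    {"xyz": [0.001, 0.042, 0], "roll": 0, "claw": 0.05},
  ],
)

```text
t: 36.58
position: [583.2, -144.4, 31.3]
tool_rot: [[0.931, -0.013, -0.364], [0.364, -0.005, 0.931], [-0.014, -1.0, -0.0]]
wrist_force: [-0.6, -0.5, -1.7]
grip_width: 0.218
```

```bash
python3 st.py; python3 go.py
```

```text
t 36.58 pos [ 583.2 -144.4   31.3] head 21.34 tilt [-0.013 -0.005 -1.   ] F [-0.6 -0.5 -1.7] M [-0.02  -0.071 -0.026] grip 0.218 q [ 12.  41.  -4. 105.   6.  34. 115.]
[ 0.   0.3 -0.3] roll 0.0
```

Request:
move_arm(
  targets=[
    {"xyz": [0, 0.001, 0], "roll": 0, "claw": 0.05},
    {"xyz": [0, 0.002, 0], "roll": 0, "claw": 0.05},
    {"xyz": [0, 0.0028, 0], "roll": 0, "claw": 0.05},
    {"xyz": [0, 0.0028, 0], "roll": 0, "claw": 0.05},
    {"xyz": [0, 0.0028, 0], "roll": 0, "claw": 0.05},
  ],
)

```text
t: 37.2
position: [583.3, -144.5, 28.8]
tool_rot: [[0.931, -0.012, -0.364], [0.364, -0.005, 0.931], [-0.013, -1.0, -0.0]]
wrist_force: [-2.3, -0.1, 3.2]
grip_width: 0.219
```

Request:
move_arm(
  targets=[
    {"xyz": [0, 0, 0], "roll": 0, "claw": 0.26},
    {"xyz": [0, 0, 0], "roll": 0, "claw": 0.32},
    {"xyz": [0, 0, 0], "roll": 0, "claw": 0.45},
    {"xyz": [0, 0, 0], "roll": 0, "claw": 0.65},
    {"xyz": [0, 0, 0], "roll": 0, "claw": 0.8},
  ],
)

```text
t: 37.83
position: [583.3, -144.5, 28.8]
tool_rot: [[0.931, -0.012, -0.364], [0.364, -0.005, 0.931], [-0.013, -1.0, -0.0]]
wrist_force: [-0.8, 0.0, 0.5]
grip_width: 0.795
```

Request:
move_arm(
  targets=[
    {"xyz": [0, -0.002, 0], "roll": 0, "claw": 0.8},
    {"xyz": [0, -0.012, 0], "roll": 0, "claw": 0.8},
    {"xyz": [0, -0.04, 0], "roll": 0, "claw": 0.8},
    {"xyz": [0, -0.075, 0], "roll": 0, "claw": 0.8},
    {"xyz": [0, -0.12, 0], "roll": 0, "claw": 0.9},
  ],
)

```text
t: 38.45
position: [584.3, -143.7, 150.0]
tool_rot: [[0.931, -0.013, -0.364], [0.364, -0.005, 0.931], [-0.014, -1.0, 0.0]]
wrist_force: [0.2, -0.8, -0.7]
grip_width: 0.898
```

Request:
move_arm(
  targets=[
    {"xyz": [0, -0.02, 0], "roll": 0, "claw": 1},
    {"xyz": [0, -0.02, 0], "roll": 0, "claw": 1},
    {"xyz": [0, -0.02, 0], "roll": 0, "claw": 1},
    {"xyz": [0, -0.02, 0], "roll": 0, "claw": 1},
    {"xyz": [0, -0.02, 0], "roll": 0, "claw": 1},
  ],
)

```text
t: 39.08
position: [584.2, -143.6, 169.2]
tool_rot: [[0.931, -0.015, -0.364], [0.364, -0.005, 0.931], [-0.015, -1.0, 0.001]]
wrist_force: [-0.2, 0.5, -0.2]
grip_width: 1.0
```

```bash
python3 st.py; python3 - <<'E'
from h import *
s,c=snap("z"); g=cv2.cvtColor(c["image"],cv2.COLOR_RGB2GRAY).astype(np.float32)
a=np.radians(21.3);d=np.array([np.cos(a),np.sin(a)]);n=np.array([-d[1],d[0]]);m=np.array([574,-148.2])
# handle edges across at several x, over dark rest: bright on dark
for x in (-75,-60,-30,-10,10,30):
    ys=np.arange(-25,25.1,.5); uv=np.array([proj(c,[*(m+x*d+y*n),42],s) for y in ys],np.float32)
    p=cv2.GaussianBlur(cv2.remap(g,uv[:,:1],uv[:,1:],cv2.INTER_LINEAR),(1,5),0).ravel();q=np.gradient(p)
    i,j=np.argmax(q),np.argmin(q); print(x,"edges y",ys[i],ys[j],"mid",(ys[i]+ys[j])/2,q[[i,j]].round(1))
# tail / head end along axis
for nm,y,xs in(("tail",0,np.arange(-105,-60,.5)),("headback",22,np.arange(25,60,.5)),("headback",-22,np.arange(25,60,.5))):
    uv=np.array([proj(c,[*(m+x*d+y*n),42],s) for x in xs],np.float32)
    p=cv2.GaussianBlur(cv2.remap(g,uv[:,:1],uv[:,1:],cv2.INTER_LINEAR),(1,5),0).ravel();q=np.gradient(p);i=np.argmax(np.abs(q));print(nm,xs[i],q[i].round(1))
E
```

```text
t 39.08 pos [ 584.2 -143.6  169.2] head 21.35 tilt [-0.015 -0.005 -1.   ] F [-0.2  0.5 -0.2] M [-0.013 -0.038 -0.031] grip 1.0 q [ 13.  31.  -5.  98.   4.  51. 117.]
-75 edges y 12.0 16.5 mid 14.25 [  6.7 -17.4]
-60 edges y -9.0 9.0 mid 0.0 [ 20.5 -26.6]
-30 edges y -9.0 10.0 mid 0.5 [ 6. -9.]
-10 edges y -10.0 10.0 mid 0.0 [ 9.7 -9.1]
10 edges y -10.0 10.0 mid 0.0 [ 8.5 -7.9]
30 edges y -9.5 9.5 mid 0.0 [ 6.7 -7.6]
tail -81.5 -2.8
headback 58.5 11.9
headback 43.5 11.2
```

```bash
python3 - <<'E'
from h import *
from workcell import arm
d=pickle.load(open("cams0.pkl","rb"))
for n,rg in (("top",{"bottle":(350,145),"eye":(211,156),"can":(295,279),"small":(277,227),"wr":(355,200)}),("scene",{"bottle":(253,230),"eye":(414,348),"can":(410,192),"small":(396,212),"wr":(300,205)})):
    a=d[n]["image"];b=arm.read_camera(n)["image"]
    ga,gb=[cv2.cvtColor(x,cv2.COLOR_RGB2GRAY).astype(np.float32) for x in(a,b)]
    for k,(u,v) in rg.items():
        A=ga[v-18:v+18,u-18:u+18];B=gb[v-18:v+18,u-18:u+18]
        sh,r=cv2.phaseCorrelate(A,B,cv2.createHanningWindow((36,36),cv2.CV_32F)); print(n,k,np.round(sh,2),round(r,2),"absdiff",np.abs(A-B).mean().round(1))
E
```

```text
top bottle [-0.23  0.36] 0.54 absdiff 9.9
top eye [0.01 0.02] 0.99 absdiff 7.1
top can [0.01 0.  ] 1.0 absdiff 10.8
top small [0.05 0.01] 1.0 absdiff 10.2
top wr [81.24  1.72] 0.0 absdiff 13.9
scene bottle [ 0.03 -0.11] 1.0 absdiff 1.8
scene eye [-0.21 -0.07] 0.99 absdiff 1.0
scene can [ 0.36 -0.05] 0.73 absdiff 3.7
scene small [-0.   -0.03] 1.0 absdiff 1.7
scene wr [1.08 0.35] 0.58 absdiff 6.8
```

Nothing else on the bench moved. The larger differences are where the arm or its shadow is in view. Handing in.

```bash
python3 -c "
from workcell import arm
print(arm.job_done())"
```

```text
the job is handed in; nothing more can be done
None
```

I tightened the larger nut to finger-tight with the gripper, turned it about another sixth of a turn with the aluminium wrench, and put the wrench back on its rest. I then handed the job in at about 39 s. One thing went wrong on the way and was corrected.

- **Finger-tight:** I stopped when the turning resistance jumped from about 0.13 to 0.52 N·m. The gripper may have turned the nut 1–3° past finger-tight before I stopped.
- **Slip when backing off:** On the first attempt to free the wrench, the jaw stayed wedged on the nut. It dragged the nut back about 13°, which loosened its free travel. I put the wrench back on and snugged the nut clockwise until the resistance rose to 0.38 N·m. I then lifted the wrench straight off. This means the wrench briefly turned the nut while it was no longer finger-tight.
- **Final nut angle:** The camera check puts the nut about 57–60° past finger-tight (about 1.0–1.05 rad). That it is back at its stop rests on the torque rise, not on a direct reading.
- **Wrench on its rest:** Handle edges and tail end are within about 0.5 mm of where it started, square across both bars. One of two readings at the back of the head disagreed (58.5 mm instead of 43 mm); I took it as a misread edge and did not recheck it.
- **Everything else:** The eyepiece, canister, bottle and smaller coupling had not moved in at least one clear camera view. The match was poor for the bottle from the top and for the canister in the scene view, probably because of the arm or its shadow. I did not check the smaller nut's angle separately.

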